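Put the washed slicer inserts back in their child-locked case

ROBOT

A 7-joint arm with a two-finger parallel gripper is mounted at the origin on a cart in front of the work surface, level with it; the furniture and walls round the work are solid. World frame = base frame: x ahead of the robot, y to its left, z up, the work surface at z = 0. Lengths are in m, angles in rad, forces in N, time in s.
With the tool pointing down it reaches from about 0.35 to 0.9 m from the base axis. Payload 8.1 kg.
Tool frame: the origin (TCP) lies at the very end of the fingers, on their centre line; the grasp point (between the pads) lies 19 mm behind it (r.hold_point_z is the distance from the TCP to the grasp point, in m); z points along the fingers, y is the line along which they close (so a half turn about z gives the same grasp; the last joint's range is limited). The gripper opens to 85 mm and grips with 20 to 120 N. Pads are 22 mm wide; open, the fingers measure 114 mm over their backs; the gripper's body (76 mm by 85 mm) begins 54 mm behind the grasp point. The pads swing forward as they close: fully open they stand 13 mm farther back than shut.
Start: joints at [1.136, 0.434, 0.025, 1.573, -0.012, 1.134, -0.075], TCP at [0.204, -0.591, 0.231] pointing down, gripper open.
Joint ranges: [-2.62, 2.62], [-0.44, 2.09], [-1.27, 1.32], [0.08, 2.57], [-1.32, 4.46], [0.12, 2], [-2.74, 2.74]. Speed limits (rad/s): [2.22, 2.22, 3.01, 3.01, 3.14, 3.14, 3.14].

INTERFACE

Orientations are given as [roll, pitch, yaw] about the fixed x, y, z axes, in that order (R = Rz(yaw) Ry(pitch) Rx(roll)).
In Python, from workcell import telemetry, grab_frame, r gives the robot as it stands.
- The arm moves only by the tool apply_moves, never from a script. Its argument "steps" is a list of rows, each an object of numbers: "fingers": the finger opening in m, from 0 to 0.0854; "dx", "dy", "dz": the shift along the tool's x, y, z in m; "yaw": the turn about the tool's z in degrees. In form: [{"fingers": .., "dx": .., "dy": .., "dz": .., "yaw": ..}, ...]. A call has 1 to 20 rows; each row shifts and turns the commanded pose from where the row before left it, along the tool's axes as they then stand; what a row does not reach is not made up. A row lasts 1/12 s, in which the tool goes at most 41.7 mm and 7.16 degrees, less where a joint would pass 70% of its speed; a pose out of reach is approached as far as the arm can. A call with a gripper value outside its range is refused whole. The fingers move at their own pace and stop on an object; the grip force is fixed at half the most. Time passes only in rows, so rows that do not move let the fingers close. It gives the time, the measured TCP pose, the force, the opening and the grip force at its end, in the units of the state.
- telemetry.read_state(): the state, without advancing time (a new reading comes with each control period).
- grab_frame(name): name is "scene" or "side" or "wrist"; returns a dict with "img" (384x512x3 uint8, red, green, blue), "z_map" (384x512 float32, m along the optical axis (not along the pixel's ray), 0 where there is no reading), "fx", "fy", "cx", "cy" (pixels), "D" ([k1, k2, p1, p2, k3] as OpenCV has them; the pictures are not rectified), "pose" (4x4, takes a point from camera to world coordinates); the wrist camera has in their place "T_tool_cam" (4x4, takes a point from camera to tool coordinates, whose origin is the TCP and whose axes are the flange's). Camera axes: x right, y up, looking along -z (the intrinsics and any distortion apply to the point x, -y, -z); pixel columns grow to the right and rows downward; lengths in m; the calibration is good to about 2 mm. A picture is of the moment at which its call begins: read the wrist's pose just before it.
- r.finish_job(): hands the job in; it is judged then, once.
The state is a dict: "time": time; "joint_positions": joint angles; "joint_vel": joint speeds; "tau": joint torques, N m; "ee_pos": TCP position; "eef_rot": TCP orientation; "wrist_force": force on the tool from outside, world axes, zero at the start; "torque": the same for the moment, N m; "grip_width": opening from 0.0 (shut) to 1.0 (fully open); "grasp_force": force on a finger pad.
Only numpy, scipy, OpenCV 4.12 (cv2) and the standard library are available. Lean on these libraries where they do the work, as an engineer would, in place of code of your own. Each camera call takes 0.05 s, during which the arm holds its last target. There are 200 camera calls.

TASK

Put all the washed slicer inserts on the draining mat back in their case: draw the orange child lock clear of the steel paddle, lift the paddle and swing the lid right open, and lay each disc flat in a round pocket and each grid flat in a square pocket. Then shut the lid, press it until the latch snaps, and slide the child lock back over the paddle so that its tab drops into the locked notch. Leave the cup and the two brushes where they are.

Things in the scene. Friction and masses are not known exactly. Their poses are not given: they have to be found in the camera images.
- case: Slicer-insert case, fixed, its front turned to the robot's right: dark teal box, 194 mm (x) by 200 mm (y), rim 62 mm high, teal lid. Origin: underside centre, amid the four pockets; x runs from its front to its hinge side, z up. Walls 6 mm (front), 12 mm (others). Inside, a grey tray, top 28 mm above the worktop, with 2 x 2 pockets 8 mm deep, centres 88 mm apart and 44 mm from the inner walls.
- round_pocket_1 (a point): Centre of the floor of a round pocket, 80 mm across and 8 mm deep, floor 20 mm above the worktop: front left pocket, as seen by one who faces the case's front. Axes as the case's.
- round_pocket_2 (a point): The same for the other round pocket: rear right.
- square_pocket_1 (a point): Centre of the floor of a square pocket, 70 x 70 mm (sides along the case's x and y) and 8 mm deep, floor 20 mm above the worktop: front right pocket. Axes as the case's.
- square_pocket_2 (a point): The same for the other square pocket: rear left.
- lid (a joint): Lid angle, rad: 0 shut; 1.95 (stop) wide open, leaning back past upright, where it stays by its weight. Hinged along the case's y; damped; about 2 N at the front edge lifts it. From below upright it sinks shut slowly but stops about 0.06 rad short, the pawl resting on the keeper, until it is pressed down with some 5 to 15 N and the pawl snaps under.
- lid_hinge (a point): Middle of the lid's hinge line, at the case's rear rim, 100 mm behind the case's origin and 62 mm above the worktop. The shut lid is 10 mm thick and reaches 216 mm forward of it. Axes turn with the lid (along the case's when shut).
- lid_press (a point): Point on the lid's top face, in the middle of its width, 51 mm behind its front edge (72 mm above the worktop when shut): a good place to press the lid shut.
- paddle (a joint): Paddle angle, rad: 0 at rest, flush with the lid; 0.6 fully lifted. Hinged on the lid along the case's y, 54 mm behind paddle_grip; a light spring (about 1.5 to 2.5 N at the grip) returns it. Lifted to 0.4 or more, its hidden pawl is clear of the keeper and the lid can rise. It cannot be lifted while the lock bolt lies over it.
- paddle_grip (a point): Grip point at mid thickness of the steel paddle's tongue, 14 mm from its tip; the tongue stands 46 mm out of the lid's front edge, 36 mm wide (y), 8 mm thick, 68 mm above the worktop when shut, free below and at least 25 mm beside. Pinch it across its width or hook it from below; held by its edges it can turn between the pads as the lid swings. Axes turn with it.
- lock_slide (a joint): Child lock slide in m, along the case's -y (to the right): 0 locked, its aluminium bolt lying across the paddle; 0.044 open, the bolt clear of the paddle. It moves only while the tab is lifted, and must be moved the full 44 mm for the tab to drop.
- lock_tab (a joint): Height in m of the lock's orange tab: 0 dropped into a notch, 0.012 fully raised (its stop). Its tooth clears the rail from 0.007 on; a light spring (about 2 N) pushes it down. It reads about 0.006 when it rides on the rail between the two notches.
- tab_grip (a point): Middle of the orange tab's grip, a block 14 mm (x) by 24 mm (y) by 26 mm high standing on the front right of the lid; the block's underside is about 84 mm and its top 110 mm above the worktop when the lid is shut. Axes turn with the lid.
- mat: Dark grey ribbed draining mat, 230 x 230 mm, 4 mm thick, fixed. Origin: centre of its underside.
- coarse_disc: Steel grating disc, 76 mm across, 7 mm thick, with a red round hub on top, 24 mm across and 26 mm high: take it by the hub. Origin: centre of its underside, z up. May be absent.
- fine_disc: Like the coarse disc, with finer teeth and a blue hub. May be absent.
- large_grid: Square dicing grid, 66 x 66 mm, 7 mm thick, green frame, with a green grip bar across its top: 14 mm thick along its x, 60 mm long along its y, top 33 mm above the underside; take it by the bar. Origin: centre of its underside, z up, x and y along its sides. May be absent.
- small_grid: Like the large grid, with a finer mesh, in yellow. May be absent.
- child_cup: Bystander: pale plastic cup, 70 mm across, 92 mm high, standing right of the mat. Origin: centre of its underside.
- dish_brush: Bystander: blue dish brush, 152 mm long, lying right of the mat near the front edge. Origin: centre of its underside.
- pink_brush: Bystander: pink scrub brush, 110 mm long, lying behind the mat. Origin: centre of its underside.
Not all that is in view belongs to the job. Leave any purple look-alike of the small_grid alone.

How it is judged:
On the way, in this order (a step that is already met when the one before it is completed fails the run):
1. the child lock is in its open notch: slide drawn clear of the paddle and tab dropped (value of joint lock_slide above 0.038 m and value of joint lock_tab below 0.004 m), for 0.2 s.
2. the lid is swung open past upright (value of joint lid above 1.7 rad), for 0.2 s.
3. every disc lies in a round pocket and every grid in a square pocket, with the lid open (value of joint lid above 1.5 rad and (distance between coarse_disc and round_pocket_1 below 0.006 m or distance between coarse_disc and round_pocket_2 below 0.006 m) and angle between each of coarse_disc, fine_disc, large_grid, small_grid's own z axis and vertical below 0.06 rad and (distance between fine_disc and round_pocket_1 below 0.006 m or distance between fine_disc and round_pocket_2 below 0.006 m) and (distance between large_grid and square_pocket_1 below 0.006 m or distance between large_grid and square_pocket_2 below 0.006 m) and (distance between small_grid and square_pocket_1 below 0.006 m or distance between small_grid and square_pocket_2 below 0.006 m)), for 0.2 s.
4. the lid is shut and its pawl has snapped under the keeper (value of joint lid below 0.018 rad and value of joint paddle below 0.08 rad), for 0.2 s.
At the end, for the whole second after the job is handed in: Every disc present lies in a round pocket and every grid in a square one (within 6 mm of the floor's centre, tilt under 0.06 rad, at rest); lid under 0.018 rad and paddle under 0.08 rad (latched); lock slide within 6 mm of its locked end, tab dropped (under 4 mm) (all of step 4 and (distance between coarse_disc and round_pocket_1 below 0.006 m or distance between coarse_disc and round_pocket_2 below 0.006 m) and angle between each of coarse_disc, fine_disc, large_grid, small_grid's own z axis and vertical below 0.06 rad and (distance between fine_disc and round_pocket_1 below 0.006 m or distance between fine_disc and round_pocket_2 below 0.006 m) and (distance between large_grid and square_pocket_1 below 0.006 m or distance between large_grid and square_pocket_2 below 0.006 m) and (distance between small_grid and square_pocket_1 below 0.006 m or distance between small_grid and square_pocket_2 below 0.006 m) and linear speed of each of coarse_disc, fine_disc, large_grid, small_grid below 0.02 m/s and value of joint lock_slide below 0.006 m and value of joint lock_tab below 0.004 m); the robot touches nothing.
It fails at once if a bystander (child cup, dish brush or pink brush) is pushed more than 4 cm from its place, or the cup is tipped over (distance of any of child_cup, dish_brush, pink_brush from where it was at the start of the episode above 0.04 m or angle between child_cup's own z axis and vertical above 0.6 rad).
Of coarse_disc, fine_disc, large_grid, small_grid only 2 to 4 are there at a start; the rules pass over those that are not, and their reading is None.
At some moment in a run one of coarse_disc, fine_disc, large_grid, small_grid may be knocked a few centimetres aside while the robot is not near it.
Once in a run the grip may slacken for a moment while it holds something.
It also fails if it takes over 210 s, if anything falls off the work surface, if the arm or the gripper's body presses on something with over 40 N, if the wrist force passes 120 N, or if a joint passes its speed limit or range.

## Working session

There is one attempt and no reset: what is moved stays moved. The work goes in short steps, Python scripts to look and compute and a tool call to move; the robot and the scene stay as the last step left them, time stands still between calls to the robot, and variables do not carry over. Pictures are saved under pics/ and viewed, at most 17 in all, crops included, and the job is handed in when it is done.

Besides the shell and the picture viewer there is one more tool, called after ">>>" by a JSON object that holds its "fn" and its "kwargs", one argument or row to a line. apply_moves: Moves the arm, as the interface text tells. Its arguments: {"type":"object","properties":{"steps":{"type":"array"}},"required":["steps"]}

```bash
ls; mkdir -p pics; cat > h.py <<'E'
import numpy as np, cv2
from workcell import telemetry, grab_frame, r
from scipy.spatial.transform import Rotation as R
def tool():
    s=telemetry.read_state(); T=np.eye(4); T[:3,3]=s['ee_pos']; T[:3,:3]=R.from_euler('xyz',s['eef_rot']).as_matrix(); return T
def cloud(name):
    T=tool(); f=grab_frame(name); P=f['pose'] if name!='wrist' else T@np.array(f['T_tool_cam'])
    h,w=f['z_map'].shape; u,v=np.meshgrid(np.arange(w,dtype=np.float64),np.arange(h,dtype=np.float64))
    K=np.array([[f['fx'],0,f['cx']],[0,f['fy'],f['cy']],[0,0,1]])
    n=cv2.undistortPoints(np.stack([u,v],-1).reshape(-1,1,2),K,np.array(f['D'],float)).reshape(h,w,2)
    z=f['z_map'].astype(float); p=np.stack([n[...,0]*z,-n[...,1]*z,-z],-1)
    W=p@np.array(P)[:3,:3].T+np.array(P)[:3,3]; W[z==0]=np.nan
    return f['img'],W
def save(name,img,s=1,crop=None):
    if crop: img=img[crop[1]:crop[3],crop[0]:crop[2]]
    cv2.imwrite('pics/'+name,cv2.cvtColor(cv2.resize(img,None,fx=s,fy=s),cv2.COLOR_RGB2BGR))
E
python3 - <<'E'
from h import *
print(telemetry.read_state())
for n in ['scene','side']:
    i,W=cloud(n); save(n+'1.png',i,1.5); np.save(n+'1.npy',W); np.save(n+'1i.npy',i)
E
```

```text
pics
{'time': 0.0, 'joint_positions': array([ 1.13639026,  0.43520238,  0.02497745,  1.57412218, -0.01161074,
        1.13395469, -0.07511998]), 'joint_vel': array([-8.21247156e-04, -1.35039423e-03,  9.94305702e-05,  9.30266866e-04,
       -8.01940449e-04,  1.33116262e-04, -5.34313003e-04]), 'tau': array([-8.03889125e-04, -6.70453691e+01,  1.02439988e+00, -3.16208875e+01,
        1.54264632e-02,  1.25362870e-02,  7.81509334e-05]), 'ee_pos': array([ 0.20337789, -0.59045255,  0.23052909]), 'eef_rot': array([-3.14005690e+00,  1.32290254e-04,  3.31707514e-01]), 'wrist_force': array([-0.06305787, -0.57576001,  0.73388008]), 'torque': array([-0.02525797, -0.03606149,  0.02258763]), 'grasp_force': 0.0, 'grip_width': 0.9987910035418852}
```

View pics/scene1.png

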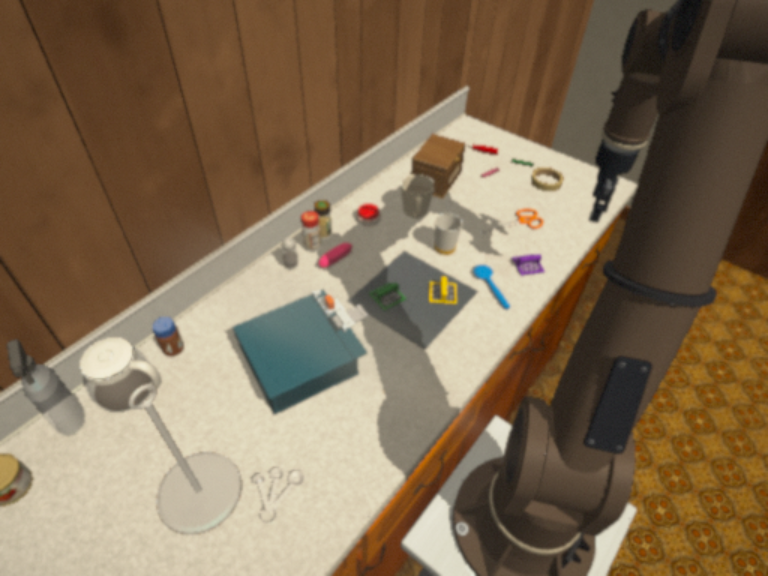

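View pics/side1.png

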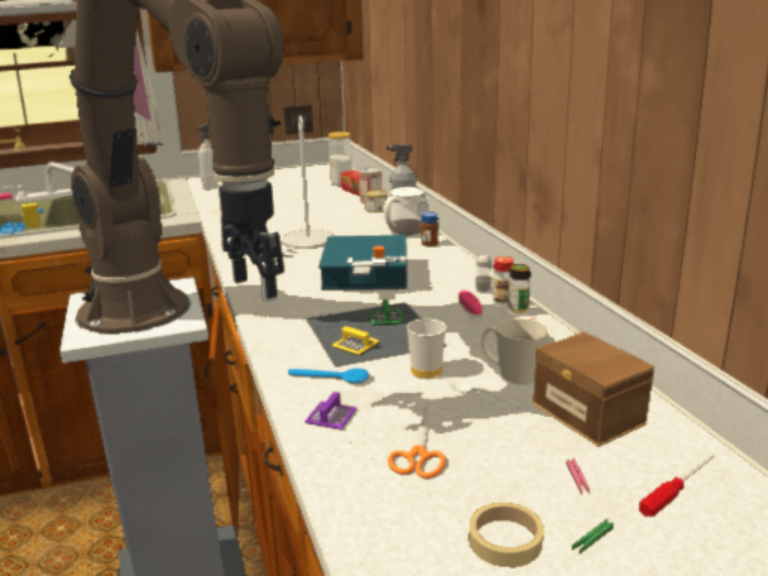

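The scene view shows the case (teal, ~(295,345)), the orange tab (329,300), and on the mat the green grid (386,293) and the yellow grid (443,290). The purple look-alike (527,264) is off the mat, and so is a red dish-like thing (368,213). No discs are visible on the mat.

```bash
python3 - <<'E'
from h import *
for n in ['scene','side']:
    i=np.load(n+'1i.npy');W=np.load(n+'1.npy'); hsv=cv2.cvtColor(i,cv2.COLOR_RGB2HSV);H,S,V=[hsv[...,k].astype(int) for k in range(3)]
    base=(W[...,0]>.2)&(W[...,0]<1.0)&(abs(W[...,1])<.5)&(W[...,2]<.2)
    for nm,m in dict(orange=(H<14)&(S>170)&(V>120)&(W[...,2]>.07),yellow=(H>20)&(H<32)&(S>170)&(V>100)&(W[...,2]>.004),green=(H>50)&(H<72)&(S>120)&(W[...,2]>.004),teal=(H>85)&(H<100)&(S>120)&(W[...,2]>.066)&(W[...,2]<.08)).items():
        p=W[m&base]
        if len(p)<4: print(n,nm,len(p));continue
        print(n,nm,len(p),np.median(p,0).round(3),np.percentile(p,3,0).round(3),np.percentile(p,97,0).round(3))
        if nm=='teal' or nm in('yellow','green'):
            q=p if nm=='teal' else p[p[:,2]>.02]
            rc=cv2.minAreaRect(q[:,:2].astype(np.float32)*1000); print('  rect',rc, cv2.boxPoints(rc).round().tolist())
            c=np.cov(q[:,:2].T);w,v=np.linalg.eigh(c);print('  ax',np.degrees(np.arctan2(v[1,1],v[0,1])), q.mean(0).round(3))
i=np.load('scene1i.npy'); a=i[150:290,150:345]; b=np.load('side1i.npy')[140:260,190:320]
save('c1.png',np.hstack([cv2.resize(a,(480,345)),cv2.resize(b,(320,345))]),1)
E
```

```text
scene orange 78 [ 0.77  -0.27   0.106] [ 0.547 -0.298  0.092] [ 0.792 -0.099  0.111]
scene yellow 145 [ 0.416 -0.348  0.014] [ 0.382 -0.397  0.007] [ 0.459 -0.32   0.041]
  rect ((601.5632934570312, -351.15692138671875), (402.6332092285156, 50.02358627319336), 2.177154779434204) [[399.0, -334.0], [401.0, -384.0], [804.0, -369.0], [802.0, -319.0]]
  ax -177.22710298279492 [ 0.436 -0.354  0.04 ]
scene green 6 [ 0.511 -0.276  0.035] [ 0.486 -0.281  0.015] [ 0.518 -0.239  0.038]
  rect ((513.7301025390625, -259.1724548339844), (46.24992370605469, 1.07926344871521), 77.4984130859375) [[508.0, -282.0], [509.0, -282.0], [519.0, -237.0], [518.0, -236.0]]
  ax 78.04723658376983 [ 0.512 -0.265  0.036]
scene teal 0
side orange 107 [ 0.769 -0.291  0.101] [ 0.548 -0.306  0.088] [ 0.795 -0.108  0.108]
side yellow 188 [ 0.419 -0.376  0.024] [ 0.384 -0.401  0.007] [ 0.459 -0.341  0.037]
  rect ((599.980224609375, -371.82421875), (57.71079635620117, 398.51422119140625), 87.49845886230469) [[400.0, -392.0], [798.0, -409.0], [800.0, -352.0], [402.0, -334.0]]
  ax 175.73484639231515 [ 0.425 -0.368  0.033]
side green 78 [ 0.513 -0.293  0.016] [ 0.483 -0.358  0.007] [ 0.79  -0.246  0.04 ]
  rect ((648.352294921875, -324.75042724609375), (45.302879333496094, 290.7637634277344), 69.64509582519531) [[504.0, -295.0], [777.0, -397.0], [793.0, -354.0], [520.0, -253.0]]
  ax 164.8999016406163 [ 0.561 -0.296  0.035]
side teal 5 [ 0.557 -0.045  0.072] [ 0.478 -0.134  0.066] [0.603 0.02  0.073]
  rect ((543.8480834960938, -58.37092590332031), (116.86113739013672, 153.595458984375), 69.8426284790039) [[452.0, -87.0], [596.0, -140.0], [636.0, -30.0], [492.0, 23.0]]
  ax 122.59995548366507 [ 0.545 -0.052  0.07 ]
```

View pics/c1.png

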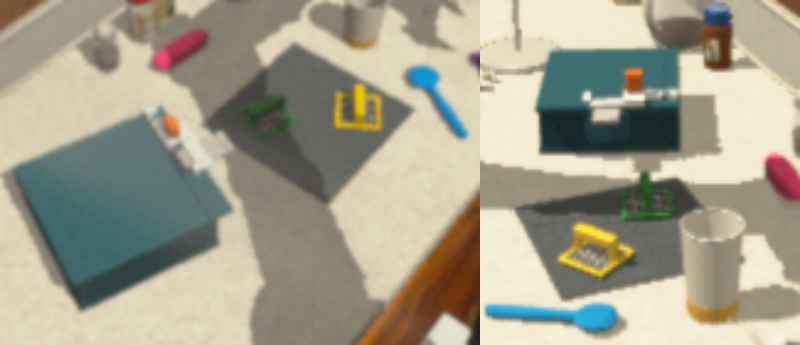

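Both grids are inside the mat's dark square: green (262,115 in the crop) and yellow (358,108). The purple look-alike lies beyond the blue brush. Next is a closer look with the wrist camera.

>>> {"fn": "apply_moves", "kwargs": {
  "steps": [
    {"dx":0.0285,"dy":-0.0213,"dz":-0.0113},
    {"dx":0.0285,"dy":-0.0213,"dz":-0.0113},
    {"dx":0.0285,"dy":-0.0213,"dz":-0.0113},
    {"dx":0.0285,"dy":-0.0213,"dz":-0.0113},
    {"dx":0.0285,"dy":-0.0213,"dz":-0.0113},
    {"dx":0.0285,"dy":-0.0213,"dz":-0.0113},
    {"dx":0.0285,"dy":-0.0213,"dz":-0.0113},
    {"dx":0.0285,"dy":-0.0213,"dz":-0.0113},
    {"dx":0.0285,"dy":-0.0213,"dz":-0.0113},
    {"dx":0.0285,"dy":-0.0213,"dz":-0.0113},
    {"dx":0.0285,"dy":-0.0213,"dz":-0.0113},
    {"dx":0.0285,"dy":-0.0213,"dz":-0.0113},
    {"dx":0.0285,"dy":-0.0213,"dz":-0.0113},
    {"yaw":4.75},
    {"yaw":4.75},
    {"yaw":4.75},
    {"yaw":4.75},
    {}
  ]
}}

```text
schema error: expected keys fingers, dx, dy, dz, yaw
```

```bash
python3 - <<'E'
from h import *
s=telemetry.read_state(); print(s['time'],s['ee_pos'],s['eef_rot'],s['joint_positions'])
i,W=cloud('wrist'); save('w1.png',i,1.5); np.save('w1.npy',W); np.save('w1i.npy',i)
f=grab_frame('wrist'); print(np.array(f['T_tool_cam']).round(3),f['fx'])
E
```

```text
0.1 [ 0.20338807 -0.59050001  0.23060914] [-3.14016931e+00  1.21127873e-04  3.31696209e-01] [ 1.13638961  0.43515235  0.02500316  1.5739964  -0.01162345  1.13401783
 -0.07510452]
[[ 0.     0.947  0.321  0.083]
 [ 1.    -0.    -0.001 -0.001]
 [-0.     0.321 -0.947 -0.143]
 [ 0.     0.     0.     1.   ]] 287.9358402826499
```

View pics/w1.png

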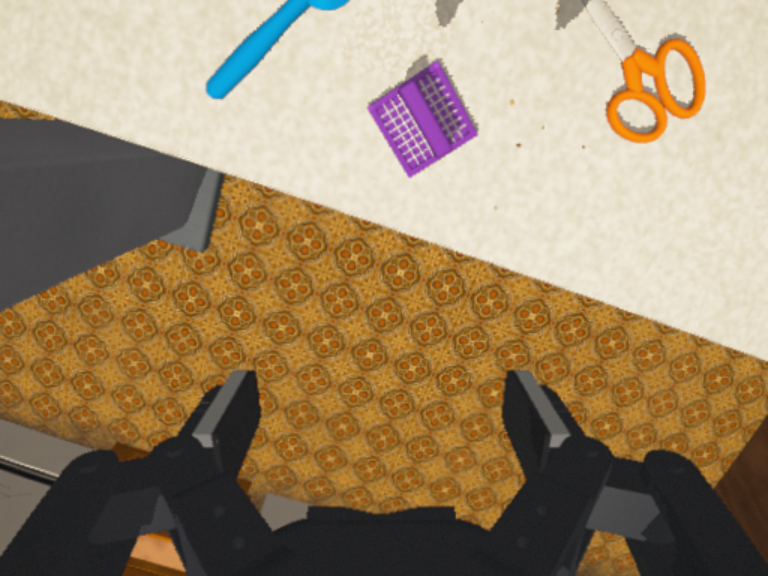

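The move was refused: every row needs all the keys. The wrist view shows only the purple look-alike (420,120), with image up along tool +x.

>>> {"fn": "apply_moves", "kwargs": {
  "steps": [
    {"fingers":0.05,"dx":0.0285,"dy":-0.0213,"dz":-0.0113,"yaw":0},
    {"fingers":0.05,"dx":0.0285,"dy":-0.0213,"dz":-0.0113,"yaw":0},
    {"fingers":0.05,"dx":0.0285,"dy":-0.0213,"dz":-0.0113,"yaw":0},
    {"fingers":0.05,"dx":0.0285,"dy":-0.0213,"dz":-0.0113,"yaw":0},
    {"fingers":0.05,"dx":0.0285,"dy":-0.0213,"dz":-0.0113,"yaw":0},
    {"fingers":0.05,"dx":0.0285,"dy":-0.0213,"dz":-0.0113,"yaw":0},
    {"fingers":0.05,"dx":0.0285,"dy":-0.0213,"dz":-0.0113,"yaw":0},
    {"fingers":0.05,"dx":0.0285,"dy":-0.0213,"dz":-0.0113,"yaw":0},
    {"fingers":0.05,"dx":0.0285,"dy":-0.0213,"dz":-0.0113,"yaw":0},
    {"fingers":0.05,"dx":0.0285,"dy":-0.0213,"dz":-0.0113,"yaw":0},
    {"fingers":0.05,"dx":0.0285,"dy":-0.0213,"dz":-0.0113,"yaw":0},
    {"fingers":0.05,"dx":0.0285,"dy":-0.0213,"dz":-0.0113,"yaw":0},
    {"fingers":0.05,"dx":0.0285,"dy":-0.0213,"dz":-0.0113,"yaw":0},
    {"fingers":0.05,"dx":0,"dy":0,"dz":0,"yaw":4.75},
    {"fingers":0.05,"dx":0,"dy":0,"dz":0,"yaw":4.75},
    {"fingers":0.05,"dx":0,"dy":0,"dz":0,"yaw":4.75},
    {"fingers":0.05,"dx":0,"dy":0,"dz":0,"yaw":4.75},
    {"fingers":0.05,"dx":0,"dy":0,"dz":0,"yaw":0}
  ]
}}

```text
time: 1.7
ee_pos: [0.4636, -0.2083, 0.3781]
eef_rot: [-3.142, 0.0, -0.004]
wrist_force: [-0.4, -0.6, 0.9]
grip_width: 0.584
grasp_force: 0.0
```

```bash
python3 - <<'E'
from h import *
s=telemetry.read_state(); print(s['time'],s['ee_pos'],s['eef_rot'],s['joint_positions'])
i,W=cloud('wrist'); save('w2.png',i,1.5); np.save('w2.npy',W); np.save('w2i.npy',i)
E
```

```text
1.7 [ 0.46359433 -0.20833564  0.37806106] [-3.14154890e+00  3.53053650e-04 -3.61583763e-03] [ 0.48020753  0.16556514 -0.19407929  1.59096182  0.03238482  1.3885639
 -1.29157692]
```

View pics/w2.png

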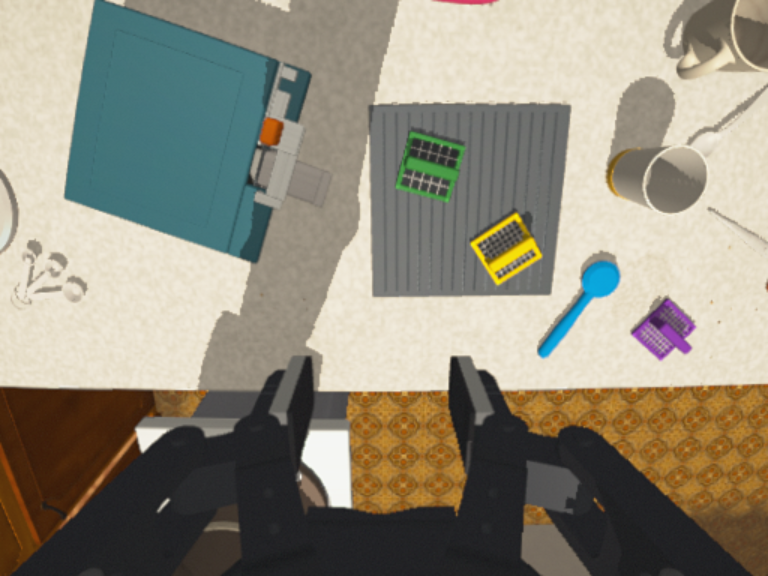

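The wrist view shows the mat with the green grid (431,165) and yellow grid (506,247). The lid is at about (185,130), turned roughly 15°, with the tab at (270,131) and the paddle at (308,183). Measuring all of these now.

```bash
python3 - <<'E'
from h import *
i=np.load('w2i.npy');W=np.load('w2.npy'); hsv=cv2.cvtColor(i,cv2.COLOR_RGB2HSV);H,S,V=[hsv[...,k].astype(int) for k in range(3)]
def st(nm,m):
    n,l,stt,_=cv2.connectedComponentsWithStats(m.astype(np.uint8)); k=1+np.argmax(stt[1:,4]); m=l==k
    q=W[m];rc=cv2.minAreaRect(q[:,:2].astype(np.float32)*1000);print(nm,len(q),q.mean(0).round(4),'z',np.percentile(q[:,2],[5,50,95]).round(4),np.round(rc[0]),np.round(rc[1],1),round(rc[2],1),cv2.boxPoints(rc).round().astype(int).tolist())
z=W[...,2]
st('teal lid',(H>83)&(H<103)&(S>100)&(z>.066)&(z<.078))
st('orange',(H<14)&(S>170)&(z>.1))
for nm,m in [('y',(H>20)&(H<32)&(S>150)),('g',(H>50)&(H<75)&(S>100))]:
    st(nm+' frame',m&(z>.003)); st(nm+' bar',m&(z>.028)&(z<.05))
# paddle: grey near, z~.072
sub=np.zeros_like(S,bool); sub[100:142,188:224]=1
st('paddle',sub&(z>.06)&(z<.078)&(S<80))
pm=np.zeros_like(S,bool); pm[130:140,:]=1
for (u,v) in [(180,88),(195,115),(205,123),(212,122),(183,112),(190,95),(190,70),(192,47),(183,133)]: print((u,v),W[v,u].round(4),i[v,u])
E
```

```text
teal lid 16761 [0.5578 0.0045 0.0723] z [0.0708 0.0723 0.0738] [552.  -4.] [216.  200.1] 69.9 [[421, -71], [609, -140], [683, 63], [496, 132]]
orange 125 [ 0.5537 -0.1077  0.1081] z [0.1023 0.1089 0.1106] [ 555. -107.] [14.5 23. ] 74.2 [[542, -111], [564, -117], [568, -103], [546, -97]]
y frame 719 [ 0.4213 -0.3585  0.0205] z [0.0058 0.0117 0.0376] [ 420. -362.] [69.6 67.3] 35.4 [[372, -354], [411, -409], [467, -369], [428, -314]]
y bar 280 [ 0.4212 -0.359   0.036 ] z [0.0319 0.0364 0.038 ] [ 421. -360.] [14.1 58.6] 34.9 [[398, -340], [431, -388], [443, -380], [410, -332]]
g frame 729 [ 0.5188 -0.2622  0.022 ] z [0.0095 0.0121 0.0381] [ 517. -263.] [65.  65.6] 75.0 [[477, -286], [540, -303], [557, -240], [494, -223]]
g bar 311 [ 0.5172 -0.2626  0.0368] z [0.0349 0.0369 0.0385] [ 517. -263.] [59.1 14.2] 74.9 [[502, -289], [516, -293], [532, -236], [518, -232]]
paddle 724 [ 0.5076 -0.1306  0.0734] z [0.0708 0.0727 0.0777] [ 511. -129.] [52.3 47.7] 71.3 [[480, -146], [526, -162], [542, -112], [497, -97]]
(180, 88) [ 0.5545 -0.1072  0.1096] [191  92  10]
(195, 115) [ 0.5159 -0.1187  0.0748] [131 125 116]
(205, 123) [ 0.5035 -0.1327  0.0716] [141 133 123]
(212, 122) [ 0.505  -0.1436  0.0719] [133 126 117]
(183, 112) [ 0.5206 -0.1012  0.0769] [169 163 152]
(190, 95) [ 0.5451 -0.1142  0.0807] [176 172 159]
(190, 70) [ 0.5798 -0.116   0.0787] [174 169 159]
(192, 47) [ 0.6106 -0.1205  0.078 ] [174 170 159]
(183, 133) [ 0.4902 -0.1008  0.0846] [169 165 153]
```

>>> {"fn": "apply_moves", "kwargs": {
  "steps": [
    {"fingers":0.045,"dx":0.0115,"dy":-0.0127,"dz":0.022,"yaw":0},
    {"fingers":0.045,"dx":0.0115,"dy":-0.0127,"dz":0.022,"yaw":0},
    {"fingers":0.045,"dx":0.0115,"dy":-0.0127,"dz":0.022,"yaw":0},
    {"fingers":0.045,"dx":0.0115,"dy":-0.0127,"dz":0.022,"yaw":0},
    {"fingers":0.045,"dx":0.0115,"dy":-0.0127,"dz":0.022,"yaw":0},
    {"fingers":0.045,"dx":0.0115,"dy":-0.0127,"dz":0.022,"yaw":0},
    {"fingers":0.045,"dx":0.0115,"dy":-0.0127,"dz":0.022,"yaw":0},
    {"fingers":0.045,"dx":0.0115,"dy":-0.0127,"dz":0.022,"yaw":0},
    {"fingers":0.045,"dx":0,"dy":0,"dz":0,"yaw":6.6},
    {"fingers":0.045,"dx":0,"dy":0,"dz":0,"yaw":6.6},
    {"fingers":0.045,"dx":0,"dy":0,"dz":0,"yaw":6.6},
    {"fingers":0.045,"dx":0,"dy":0,"dz":0,"yaw":0},
    {"fingers":0.045,"dx":0,"dy":0,"dz":0,"yaw":0}
  ]
}}

```text
time: 2.83
ee_pos: [0.5557, -0.1068, 0.2021]
eef_rot: [3.141, 0.0, -0.34]
wrist_force: [-0.1, 0.4, -0.5]
grip_width: 0.527
grasp_force: 0.0
```

```bash
cat >> h.py <<'E'
def delta(x,y,z,yaw=None):
    T=tool(); d=T[:3,:3].T@(np.array([x,y,z])-T[:3,3]); print('tool delta mm',(d*1000).round(1), 'yaw now',np.degrees(np.arctan2(T[1,0],T[0,0])).round(2))
O=np.array([.5548,.0035]);a=np.radians(69.9);U=np.array([np.cos(a),np.sin(a)]);Vv=np.array([-U[1],U[0]])
def cs(x,y): return O+x*U+y*Vv      # case -> world
def tocase(P): return np.stack([(P[...,:2]-O)@U,(P[...,:2]-O)@Vv,P[...,2]],-1)
E
python3 - <<'E'
from h import *
i,W=cloud('wrist'); save('w3.png',i,1.5); np.save('w3.npy',W); np.save('w3i.npy',i)
hsv=cv2.cvtColor(i,cv2.COLOR_RGB2HSV);H,S,V=[hsv[...,k].astype(int) for k in range(3)]
C=tocase(W);m=(H<14)&(S>170)&(C[...,2]>.1)&(C[...,2]<.12)
q=C[m];print(len(q),np.percentile(q,[3,50,97],axis=0).round(4)); 
p=W[m].mean(0);print(p);rc=cv2.minAreaRect(W[m][:,:2].astype(np.float32)*1000);print(rc)
delta(rc[0][0]/1e3,rc[0][1]/1e3,.088)
E
```

```text
432 [[-0.1087 -0.0499  0.1019]
 [-0.1018 -0.04    0.109 ]
 [-0.0957 -0.0282  0.1104]]
[ 0.5571743  -0.10590439  0.1084085 ]
((556.0535888671875, -105.3602066040039), (14.327356338500977, 23.380739212036133), 70.57781219482422)
tool delta mm [ -0.2  -1.6 114.2] yaw now -19.47
```

View pics/w3.png

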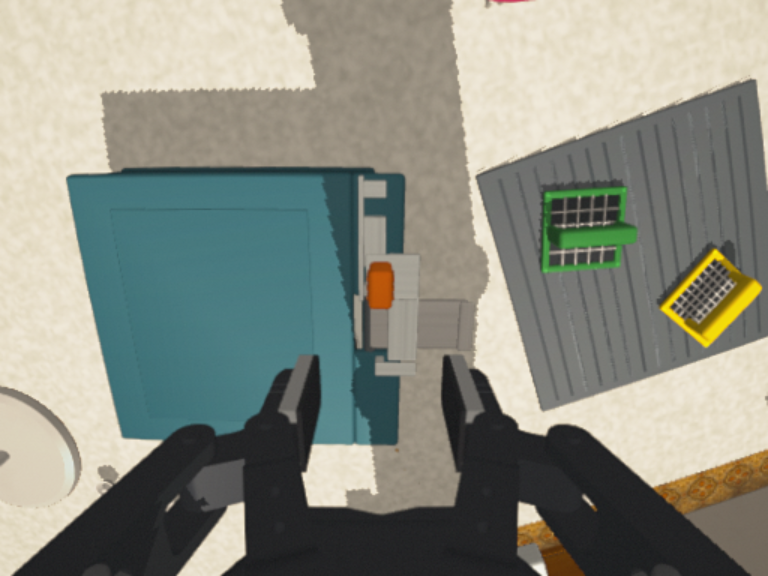

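The tab (380,285) sits between and ahead of the fingers, with nothing beside it above about 85 mm. I'll go down and grip it.

>>> {"fn": "apply_moves", "kwargs": {
  "steps": [
    {"fingers":0.045,"dx":0,"dy":-0.0016,"dz":0.025,"yaw":0.5},
    {"fingers":0.045,"dx":0,"dy":0,"dz":0.025,"yaw":0},
    {"fingers":0.045,"dx":0,"dy":0,"dz":0.025,"yaw":0},
    {"fingers":0.045,"dx":0,"dy":0,"dz":0.025,"yaw":0},
    {"fingers":0.045,"dx":0,"dy":0,"dz":0.014,"yaw":0},
    {"fingers":0.045,"dx":0,"dy":0,"dz":0,"yaw":0},
    {"fingers":0.005,"dx":0,"dy":0,"dz":0,"yaw":0},
    {"fingers":0.005,"dx":0,"dy":0,"dz":0,"yaw":0},
    {"fingers":0.005,"dx":0,"dy":0,"dz":0,"yaw":0},
    {"fingers":0.005,"dx":0,"dy":0,"dz":0,"yaw":0},
    {"fingers":0.005,"dx":0,"dy":0,"dz":0,"yaw":0},
    {"fingers":0.005,"dx":0,"dy":0,"dz":0,"yaw":0}
  ]
}}

```text
time: 3.88
ee_pos: [0.5571, -0.1065, 0.0897]
eef_rot: [3.141, -0.003, -0.355]
wrist_force: [-1.8, -3.9, 8.1]
grip_width: 0.149
grasp_force: 61.6
```

>>> {"fn": "apply_moves", "kwargs": {
  "steps": [
    {"fingers":0.005,"dx":0,"dy":0,"dz":-0.005,"yaw":0},
    {"fingers":0.005,"dx":0,"dy":0,"dz":-0.005,"yaw":0},
    {"fingers":0.005,"dx":0,"dy":0,"dz":0,"yaw":0},
    {"fingers":0.005,"dx":0.009,"dy":0,"dz":0,"yaw":0},
    {"fingers":0.005,"dx":0.009,"dy":0,"dz":0,"yaw":0},
    {"fingers":0.005,"dx":0.009,"dy":0,"dz":0,"yaw":0},
    {"fingers":0.005,"dx":0.009,"dy":0,"dz":0,"yaw":0},
    {"fingers":0.005,"dx":0.008,"dy":0,"dz":0,"yaw":0},
    {"fingers":0.005,"dx":0,"dy":0,"dz":0,"yaw":0},
    {"fingers":0.005,"dx":0,"dy":0,"dz":0,"yaw":0}
  ]
}}

```text
time: 4.72
ee_pos: [0.598, -0.1213, 0.0976]
eef_rot: [3.141, 0.001, -0.355]
wrist_force: [-2.3, -5.6, -1.5]
grip_width: 0.142
grasp_force: 60.4
```

>>> {"fn": "apply_moves", "kwargs": {
  "steps": [
    {"fingers":0.005,"dx":0.002,"dy":0,"dz":0,"yaw":0},
    {"fingers":0.005,"dx":0,"dy":0,"dz":0.005,"yaw":0},
    {"fingers":0.005,"dx":0,"dy":0,"dz":0.006,"yaw":0},
    {"fingers":0.005,"dx":0,"dy":0,"dz":0,"yaw":0},
    {"fingers":0.005,"dx":0,"dy":0,"dz":0,"yaw":0}
  ]
}}

```text
time: 5.13
ee_pos: [0.5992, -0.1221, 0.0886]
eef_rot: [3.141, 0.0, -0.355]
wrist_force: [-11.2, -4.4, 16.2]
grip_width: 0.144
grasp_force: 64.6
```

>>> {"fn": "apply_moves", "kwargs": {
  "steps": [
    {"fingers":0.045,"dx":0,"dy":0,"dz":0,"yaw":0},
    {"fingers":0.045,"dx":0,"dy":0,"dz":0,"yaw":0},
    {"fingers":0.045,"dx":0,"dy":0,"dz":0,"yaw":0},
    {"fingers":0.045,"dx":0,"dy":0,"dz":0,"yaw":0},
    {"fingers":0.045,"dx":-0.01,"dy":0,"dz":-0.03,"yaw":0},
    {"fingers":0.045,"dx":-0.02,"dy":0,"dz":-0.03,"yaw":0},
    {"fingers":0.045,"dx":-0.02,"dy":0.01,"dz":-0.02,"yaw":0},
    {"fingers":0.045,"dx":-0.02,"dy":0.02,"dz":-0.02,"yaw":0},
    {"fingers":0.045,"dx":-0.02,"dy":0.02,"dz":0,"yaw":0},
    {"fingers":0.045,"dx":0,"dy":0,"dz":0,"yaw":0}
  ]
}}

```text
time: 5.97
ee_pos: [0.494, -0.1396, 0.1883]
eef_rot: [3.14, -0.0, -0.357]
wrist_force: [-0.5, -0.4, -0.6]
grip_width: 0.527
grasp_force: 0.0
```

```bash
python3 - <<'E'
from h import *
i,W=cloud('wrist'); save('w4.png',i,1.5); np.save('w4.npy',W); np.save('w4i.npy',i)
hsv=cv2.cvtColor(i,cv2.COLOR_RGB2HSV);H,S,V=[hsv[...,k].astype(int) for k in range(3)]
C=tocase(W);m=(H<14)&(S>170)&(C[...,2]>.1)&(C[...,2]<.12)
q=C[m];print(len(q),np.percentile(q,[3,50,97],axis=0).round(4)); rc=cv2.minAreaRect(C[m][:,:2].astype(np.float32)*1000);print(rc)
m=(C[...,0]<-.125)&(C[...,0]>-.175)&(C[...,2]>.058)&(C[...,2]<.08)&(abs(C[...,1])<.05)
print(len(C[m]),cv2.minAreaRect(C[m][:,:2].astype(np.float32)*1000),np.median(C[m],0))
print(tool())
delta(*cs(-.148,0),.075)
E
```

```text
413 [[-0.11   -0.0922  0.1018]
 [-0.106  -0.0803  0.1088]
 [-0.0961 -0.0711  0.1104]]
((-102.364501953125, -81.65878295898438), (22.691526412963867, 16.019916534423828), 89.54451751708984)
1753 ((-145.1231689453125, -16.098735809326172), (40.224735260009766, 67.65770721435547), 0.018695110455155373) [-0.14396627 -0.0027775   0.0721716 ]
[[ 9.37047445e-01 -3.49201908e-01  3.37046507e-04  4.95966033e-01]
 [-3.49201495e-01 -9.37047216e-01 -9.11583115e-04 -1.38334072e-01]
 [ 6.34155054e-04  7.36499485e-04 -9.99999528e-01  1.87890954e-01]
 [ 0.00000000e+00  0.00000000e+00  0.00000000e+00  1.00000000e+00]]
tool delta mm [  6.4  -5.5 112.9] yaw now -20.44
```

View pics/w4.png

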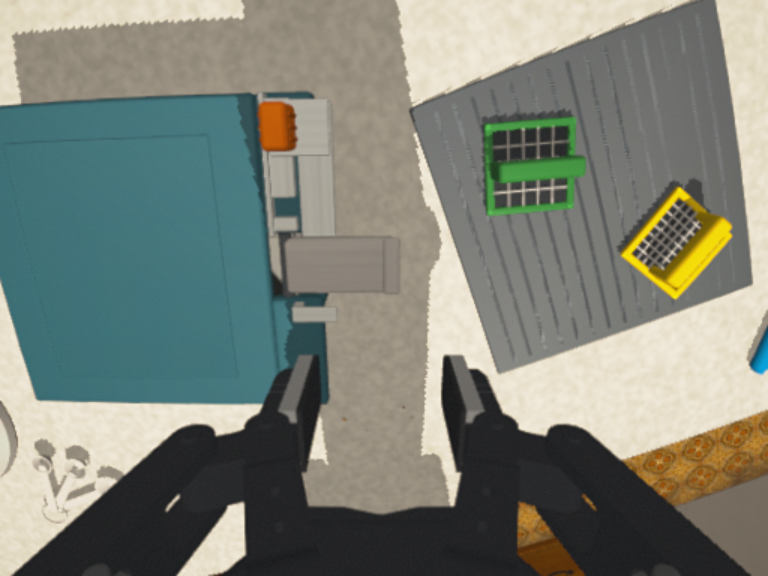

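The bolt is now drawn up beside the tab (278,125) and clear of the paddle (340,265), so the lock is open. Next I'll turn 90° to pinch the paddle across its width.

>>> {"fn": "apply_moves", "kwargs": {
  "steps": [
    {"fingers":0.07,"dx":0.0,"dy":0,"dz":0,"yaw":-7},
    {"fingers":0.07,"dx":0,"dy":0,"dz":0,"yaw":-7},
    {"fingers":0.07,"dx":0,"dy":0,"dz":0,"yaw":-7},
    {"fingers":0.07,"dx":0,"dy":0,"dz":0,"yaw":-7},
    {"fingers":0.07,"dx":0,"dy":0,"dz":0,"yaw":-7},
    {"fingers":0.07,"dx":0,"dy":0,"dz":0,"yaw":-7},
    {"fingers":0.07,"dx":0,"dy":0,"dz":0,"yaw":-7},
    {"fingers":0.07,"dx":0,"dy":0,"dz":0,"yaw":-7},
    {"fingers":0.07,"dx":0,"dy":0,"dz":0,"yaw":-7},
    {"fingers":0.07,"dx":0,"dy":0,"dz":0,"yaw":-7},
    {"fingers":0.07,"dx":0,"dy":0,"dz":0,"yaw":-7},
    {"fingers":0.07,"dx":0,"dy":0,"dz":0,"yaw":-7},
    {"fingers":0.07,"dx":0,"dy":0,"dz":0,"yaw":-6.4},
    {"fingers":0.07,"dx":0,"dy":0,"dz":0,"yaw":0}
  ]
}}

```text
time: 7.18
ee_pos: [0.4984, -0.1363, 0.1868]
eef_rot: [-3.141, -0.001, 1.229]
wrist_force: [0.1, -0.3, -0.3]
grip_width: 0.817
grasp_force: 0.0
```

```bash
python3 - <<'E'
from h import *
C=tocase(np.load('w4.npy'))
for x0 in (-.155,-.145,-.135):
    m=(abs(C[...,0]-x0)<.004)&(abs(C[...,2]-.072)<.004)&(abs(C[...,1])<.03); print(np.percentile(C[m][:,1],[0,1,50,99,100]).round(4))
m=(abs(C[...,1])<.012)&(abs(C[...,2]-.072)<.004)&(C[...,0]<-.12); print('tip x',np.percentile(C[m][:,0],[0,1,2]))
print(telemetry.read_state()['joint_positions'].round(2)); delta(*cs(-.148,0),.052)
E
```

```text
[-0.0181 -0.0181 -0.0015  0.0173  0.0174]
[-0.0182 -0.0181 -0.0018  0.0172  0.0177]
[-0.0182 -0.0178 -0.0006  0.0171  0.0175]
tip x [-0.16518113 -0.16507888 -0.16496473]
[ 0.56  0.36 -0.51  1.86  0.2   0.98 -0.38]
tool delta mm [  2.5   5.  134.8] yaw now 70.44
```

>>> {"fn": "apply_moves", "kwargs": {
  "steps": [
    {"fingers":0.07,"dx":0.0,"dy":0.005,"dz":0.02,"yaw":0.5},
    {"fingers":0.07,"dx":0,"dy":0,"dz":0.025,"yaw":0},
    {"fingers":0.07,"dx":0,"dy":0,"dz":0.025,"yaw":0},
    {"fingers":0.07,"dx":0,"dy":0,"dz":0.025,"yaw":0},
    {"fingers":0.07,"dx":0,"dy":0,"dz":0.025,"yaw":0},
    {"fingers":0.07,"dx":0,"dy":0,"dz":0.015,"yaw":0},
    {"fingers":0.07,"dx":0,"dy":0,"dz":0,"yaw":0},
    {"fingers":0.02,"dx":0,"dy":0,"dz":0,"yaw":0},
    {"fingers":0.02,"dx":0,"dy":0,"dz":0,"yaw":0},
    {"fingers":0.02,"dx":0,"dy":0,"dz":0,"yaw":0},
    {"fingers":0.02,"dx":0,"dy":0,"dz":0,"yaw":0},
    {"fingers":0.02,"dx":0,"dy":0,"dz":0,"yaw":0},
    {"fingers":0.02,"dx":0,"dy":0,"dz":0,"yaw":0}
  ]
}}

```text
time: 8.27
ee_pos: [0.5034, -0.1386, 0.0533]
eef_rot: [3.139, -0.001, 1.215]
wrist_force: [0.8, 1.8, 6.9]
grip_width: 0.405
grasp_force: 59.7
```

```bash
python3 - <<'E'
import numpy as np
g=lambda ph,th:(lambda X,Z:(np.array([-(X*np.cos(th)+Z*np.sin(th)),X*np.sin(th)-Z*np.cos(th)]) if 0 else np.array([-(X*np.cos(th))+Z*np.sin(th), X*np.sin(th)+Z*np.cos(th)])))(194+54*np.cos(ph),6+54*np.sin(ph))
P=[g(p,0) for p in np.linspace(0,.5,6)]+[g(.5,t) for t in np.linspace(0,1.82,27)[1:]]
P=np.array(P);d=np.diff(P,axis=0)
for k,x in enumerate(d): print(k,(x*[1,-1]).round(0))
E
```

```text
0 [ 0. -5.]
1 [ 1. -5.]
2 [ 1. -5.]
3 [ 2. -5.]
4 [ 2. -5.]
5 [  3. -17.]
6 [  4. -17.]
7 [  5. -16.]
8 [  6. -16.]
9 [  7. -15.]
10 [  8. -15.]
11 [  9. -14.]
12 [ 10. -14.]
13 [ 11. -13.]
14 [ 12. -12.]
15 [ 13. -11.]
16 [ 14. -10.]
17 [14. -9.]
18 [15. -8.]
19 [16. -7.]
20 [16. -6.]
21 [16. -5.]
22 [17. -4.]
23 [17. -2.]
24 [17. -1.]
25 [17. -0.]
26 [17.  1.]
27 [17.  2.]
28 [17.  3.]
29 [16.  5.]
30 [16.  6.]
```

>>> {"fn": "apply_moves", "kwargs": {
  "steps": [
    {"fingers":0.02,"dx":0,"dy":0,"dz":-0.005,"yaw":0},
    {"fingers":0.02,"dx":0.001,"dy":0,"dz":-0.005,"yaw":0},
    {"fingers":0.02,"dx":0.001,"dy":0,"dz":-0.005,"yaw":0},
    {"fingers":0.02,"dx":0.002,"dy":0,"dz":-0.005,"yaw":0},
    {"fingers":0.02,"dx":0.002,"dy":0,"dz":-0.005,"yaw":0},
    {"fingers":0.02,"dx":0.003,"dy":0,"dz":-0.017,"yaw":0},
    {"fingers":0.02,"dx":0.004,"dy":0,"dz":-0.017,"yaw":0},
    {"fingers":0.02,"dx":0.005,"dy":0,"dz":-0.016,"yaw":0},
    {"fingers":0.02,"dx":0.006,"dy":0,"dz":-0.016,"yaw":0},
    {"fingers":0.02,"dx":0.007,"dy":0,"dz":-0.015,"yaw":0},
    {"fingers":0.02,"dx":0.008,"dy":0,"dz":-0.015,"yaw":0}
  ]
}}

```text
time: 9.18
ee_pos: [0.516, -0.103, 0.1741]
eef_rot: [3.141, 0.001, 1.214]
wrist_force: [5.7, -1.3, -7.0]
grip_width: 0.402
grasp_force: 60.8
```

>>> {"fn": "apply_moves", "kwargs": {
  "steps": [
    {"fingers":0.02,"dx":0.009,"dy":0,"dz":-0.014,"yaw":0},
    {"fingers":0.02,"dx":0.01,"dy":0,"dz":-0.014,"yaw":0},
    {"fingers":0.02,"dx":0.011,"dy":0,"dz":-0.013,"yaw":0},
    {"fingers":0.02,"dx":0.012,"dy":0,"dz":-0.012,"yaw":0},
    {"fingers":0.02,"dx":0.013,"dy":0,"dz":-0.011,"yaw":0},
    {"fingers":0.02,"dx":0.014,"dy":0,"dz":-0.01,"yaw":0},
    {"fingers":0.02,"dx":0.014,"dy":0,"dz":-0.009,"yaw":0},
    {"fingers":0.02,"dx":0.015,"dy":0,"dz":-0.008,"yaw":0},
    {"fingers":0.02,"dx":0.016,"dy":0,"dz":-0.007,"yaw":0}
  ]
}}

```text
time: 9.93
ee_pos: [0.5555, 0.0043, 0.2719]
eef_rot: [-3.142, 0.002, 1.213]
wrist_force: [4.6, -4.2, -3.4]
grip_width: 0.397
grasp_force: 59.9
```

>>> {"fn": "apply_moves", "kwargs": {
  "steps": [
    {"fingers":0.02,"dx":0.016,"dy":0,"dz":-0.006,"yaw":0},
    {"fingers":0.02,"dx":0.016,"dy":0,"dz":-0.005,"yaw":0},
    {"fingers":0.02,"dx":0.017,"dy":0,"dz":-0.004,"yaw":0},
    {"fingers":0.02,"dx":0.017,"dy":0,"dz":-0.002,"yaw":0},
    {"fingers":0.02,"dx":0.017,"dy":0,"dz":-0.001,"yaw":0},
    {"fingers":0.02,"dx":0.017,"dy":0,"dz":0,"yaw":0},
    {"fingers":0.02,"dx":0.017,"dy":0,"dz":0.001,"yaw":0},
    {"fingers":0.02,"dx":0.017,"dy":0,"dz":0.002,"yaw":0},
    {"fingers":0.02,"dx":0.017,"dy":0,"dz":0.003,"yaw":0},
    {"fingers":0.02,"dx":0.016,"dy":0,"dz":0.005,"yaw":0},
    {"fingers":0.02,"dx":0.016,"dy":0,"dz":0.006,"yaw":0},
    {"fingers":0.02,"dx":0,"dy":0,"dz":0,"yaw":0}
  ]
}}

```text
time: 10.93
ee_pos: [0.6185, 0.1809, 0.2712]
eef_rot: [-3.139, -0.001, 1.219]
wrist_force: [-2.0, -0.5, -0.8]
grip_width: 0.233
grasp_force: 0.0
```

>>> {"fn": "apply_moves", "kwargs": {
  "steps": [
    {"fingers":0.05,"dx":0,"dy":0,"dz":-0.03,"yaw":0},
    {"fingers":0.05,"dx":0,"dy":0,"dz":-0.04,"yaw":0},
    {"fingers":0.05,"dx":-0.03,"dy":0,"dz":-0.03,"yaw":0},
    {"fingers":0.05,"dx":-0.04,"dy":0,"dz":0,"yaw":0},
    {"fingers":0.05,"dx":-0.04,"dy":0,"dz":0,"yaw":0},
    {"fingers":0.05,"dx":-0.04,"dy":0,"dz":0,"yaw":0},
    {"fingers":0.05,"dx":-0.04,"dy":0,"dz":0,"yaw":0},
    {"fingers":0.05,"dx":-0.03,"dy":0,"dz":0,"yaw":0},
    {"fingers":0.05,"dx":-0.03,"dy":0,"dz":0,"yaw":0},
    {"fingers":0.05,"dx":0,"dy":0,"dz":0,"yaw":0},
    {"fingers":0.05,"dx":0,"dy":0,"dz":0,"yaw":0}
  ]
}}

```text
time: 11.85
ee_pos: [0.5318, -0.0593, 0.3723]
eef_rot: [3.141, 0.0, 1.211]
wrist_force: [0.2, 1.0, -0.3]
grip_width: 0.59
grasp_force: 0.0
```

```bash
python3 - <<'E'
from h import *
i,W=cloud('wrist'); np.save('w5.npy',W); np.save('w5i.npy',i); j,Ws=cloud('side');np.save('s5.npy',Ws)
save('w5.png',np.hstack([i,j]),.78)
E
```

View pics/w5.png

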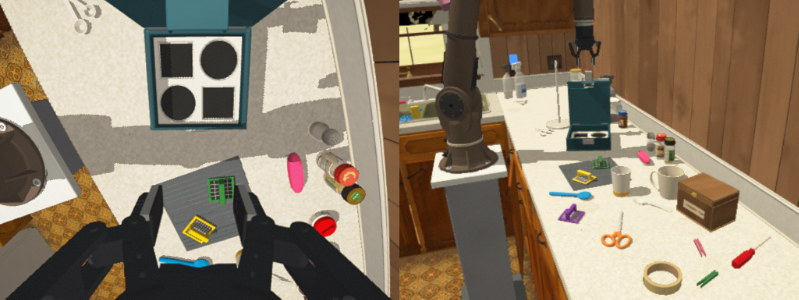

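The lid is wide open, with the square pockets at the rear left (177,60) and front right (218,103). Now I'll measure the pockets and the grids.

```bash
python3 - <<'E'
from h import *
i=np.load('w5i.npy');W=np.load('w5.npy');C=tocase(W);z=C[...,2]
hsv=cv2.cvtColor(i,cv2.COLOR_RGB2HSV);H,S,V=[hsv[...,k].astype(int) for k in range(3)]
Ls=np.load('s5.npy')
for sx in(-1,1):
  for sy in(-1,1):
    m=(z>.012)&(z<.0245)&(abs(C[...,0]-sx*.044)<.045)&(abs(C[...,1]-sy*.044)<.045)&(V<90)
    q=C[m]; rc=cv2.minAreaRect(q[:,:2].astype(np.float32)*1000); print(sx,sy,len(q),np.median(q[:,2]).round(4),np.round(rc[0],1),np.round(rc[1],1),rc[2],'bbox',(q[:,:2].min(0)*1000).round(1),(q[:,:2].max(0)*1000).round(1))
for nm,m in [('y',(H>20)&(H<32)&(S>150)),('g',(H>50)&(H<75)&(S>100))]:
    m=m&(z>.028)&(z<.05)&(C[...,0]<-.1); n,l,stt,_=cv2.connectedComponentsWithStats(m.astype(np.uint8)); m=l==1+np.argmax(stt[1:,4])
    q=W[m];rc=cv2.minAreaRect(q[:,:2].astype(np.float32)*1000);print(nm,len(q),np.round(rc[0],1),np.round(rc[1],1),rc[2]); delta(rc[0][0]/1e3,rc[0][1]/1e3,.15)
m=(H>83)&(H<103)&(S>100)&(z>.1); print('lid top',np.percentile(C[m],[1,99],axis=0).round(3))
E
```

```text
-1 -1 1453 0.0207 [-45.  -44.3] [64.2 64.6] 89.8756332397461 bbox [-77.3 -76.3] [-12.6 -12.2]
-1 1 1524 0.0206 [-45.2  44.8] [73.4 73.1] 88.61373901367188 bbox [-81.9   8.1] [-8.7 81.6]
1 -1 1761 0.0206 [ 42.7 -43.3] [72.4 74.7] 0.058030400425195694 bbox [  6.5 -80.6] [78.9 -5.9]
1 1 1715 0.0206 [42.9 44.7] [65.6 64.8] 89.36173248291016 bbox [10.2 11.9] [75.6 77.4]
y 220 [ 420.3 -358.7] [15.4 60. ] 32.23244857788086
tool delta mm [-3.226e+02 -1.000e-01  2.219e+02] yaw now 69.65
g 212 [ 517.4 -262.2] [59.4 13.9] 75.15508270263672
tool delta mm [-198.3   57.3  222. ] yaw now 69.65
lid top [[-0.055 -0.095  0.109]
 [ 0.098  0.096  0.445]]
```

```bash
python3 - <<'E'
from h import *
j,Ws=cloud('side');C=tocase(Ws)
hsv=cv2.cvtColor(j,cv2.COLOR_RGB2HSV);H,S,V=[hsv[...,k].astype(int) for k in range(3)]
m=(H>83)&(H<103)&(S>90)&(C[...,2]>.085)&(C[...,2]<.35)&(abs(C[...,1])<.1)
q=C[m];print(len(q))
for z0 in np.arange(.09,.3,.03):
    k=q[abs(q[:,2]-z0)<.01]; print(z0.round(2),len(k),np.median(k,0).round(3) if len(k) else '')
E
```

```text
2383
0.09 193 [ 0.098 -0.     0.092]
0.12 252 [ 0.097 -0.003  0.12 ]
0.15 262 [ 0.097 -0.006  0.15 ]
0.18 259 [0.096 0.001 0.18 ]
0.21 265 [ 0.096 -0.004  0.21 ]
0.24 247 [ 0.095 -0.008  0.239]
0.27 178 [0.092 0.004 0.269]
```

The lid has only come to about upright and may sink back, so I'll push it over with closed fingers, off to one side of the paddle.

>>> {"fn": "apply_moves", "kwargs": {
  "steps": [
    {"fingers":0.0,"dx":0.01,"dy":0.02,"dz":0.032,"yaw":0},
    {"fingers":0.0,"dx":0.015,"dy":0.025,"dz":0.03,"yaw":0},
    {"fingers":0.0,"dx":0.025,"dy":0.025,"dz":0.03,"yaw":0},
    {"fingers":0.0,"dx":0.025,"dy":0.0,"dz":0.03,"yaw":0},
    {"fingers":0.0,"dx":0.025,"dy":0,"dz":0,"yaw":0},
    {"fingers":0.0,"dx":0.02,"dy":0,"dz":0,"yaw":0},
    {"fingers":0.0,"dx":0.015,"dy":0,"dz":0,"yaw":0},
    {"fingers":0.0,"dx":0.015,"dy":0,"dz":0,"yaw":0},
    {"fingers":0.0,"dx":0.015,"dy":0,"dz":0,"yaw":0},
    {"fingers":0.0,"dx":0.015,"dy":0,"dz":0,"yaw":0},
    {"fingers":0.0,"dx":0.015,"dy":0,"dz":0,"yaw":0},
    {"fingers":0.0,"dx":0,"dy":0,"dz":0,"yaw":0}
  ]
}}

```text
time: 13.0
ee_pos: [0.6631, 0.1036, 0.2531]
eef_rot: [-3.141, -0.003, 1.218]
wrist_force: [-0.6, 0.2, -0.3]
grip_width: 0.004
grasp_force: 0.0
```

```bash
cat >> h.py <<'E'
def lid():
    j,Ws=cloud('side');C=tocase(Ws)
    hsv=cv2.cvtColor(j,cv2.COLOR_RGB2HSV);H,S,V=[hsv[...,k].astype(int) for k in range(3)]
    m=(H>83)&(H<103)&(S>90)&(C[...,2]>.085)&(C[...,2]<.35)&(abs(C[...,1])<.1)
    q=C[m]; a=np.polyfit(q[:,2],q[:,0],1); print('lid angle~',np.pi/2+np.arctan(a[0]),len(q))
E
python3 -c "
from h import *
lid(); print(tocase(tool()[:3,3]))"
```

```text
lid angle~ 1.8415607904865563 2203
[ 0.12935672 -0.0677896   0.25301062]
```

>>> {"fn": "apply_moves", "kwargs": {
  "steps": [
    {"fingers":0.04,"dx":-0.0328,"dy":-0.001,"dz":0,"yaw":0},
    {"fingers":0.04,"dx":-0.0328,"dy":-0.001,"dz":0,"yaw":0},
    {"fingers":0.04,"dx":-0.0328,"dy":-0.001,"dz":0,"yaw":0},
    {"fingers":0.04,"dx":-0.0328,"dy":-0.001,"dz":0,"yaw":0},
    {"fingers":0.04,"dx":-0.0328,"dy":-0.001,"dz":0,"yaw":0},
    {"fingers":0.04,"dx":-0.0328,"dy":-0.001,"dz":0,"yaw":0},
    {"fingers":0.04,"dx":-0.0328,"dy":-0.001,"dz":0.02,"yaw":0},
    {"fingers":0.04,"dx":-0.0328,"dy":-0.001,"dz":0.025,"yaw":0},
    {"fingers":0.04,"dx":-0.0328,"dy":-0.001,"dz":0.025,"yaw":0},
    {"fingers":0.04,"dx":-0.0328,"dy":-0.001,"dz":0.025,"yaw":0},
    {"fingers":0.04,"dx":-0.0328,"dy":-0.001,"dz":0.02,"yaw":0},
    {"fingers":0.04,"dx":-0.0328,"dy":0,"dz":0.015,"yaw":0},
    {"fingers":0.04,"dx":0,"dy":0,"dz":0,"yaw":-5.3},
    {"fingers":0.04,"dx":0,"dy":0,"dz":0,"yaw":0}
  ]
}}

```text
time: 14.22
ee_pos: [0.5128, -0.2693, 0.1218]
eef_rot: [-3.14, 0.001, 1.306]
wrist_force: [1.3, 0.7, 0.3]
grip_width: 0.471
grasp_force: 0.0
```

```bash
cat >> h.py <<'E'
O=O+(-.0011)*U+.0005*Vv
def col(nm,zlo,zhi,src='wrist',frame=None):
    i,W=frame or cloud(src); hsv=cv2.cvtColor(i,cv2.COLOR_RGB2HSV);H,S,V=[hsv[...,k].astype(int) for k in range(3)];z=W[...,2]
    m={'y':(H>20)&(H<32)&(S>150),'g':(H>50)&(H<75)&(S>100),'o':(H<14)&(S>170)}[nm]&(z>zlo)&(z<zhi)
    n,l,stt,_=cv2.connectedComponentsWithStats(m.astype(np.uint8)); m=l==1+np.argmax(stt[1:,4])
    q=W[m];rc=cv2.minAreaRect(q[:,:2].astype(np.float32)*1000);print(nm,len(q),np.round(rc[0],1),np.round(rc[1],1),round(rc[2],1),'case',(tocase(np.array([*rc[0],0])/1e3)*1e3).round(1)); return np.array(rc[0])/1e3
E
python3 - <<'E'
from h import *
lid(); f=cloud('wrist'); c=col('g',.028,.045,frame=f); col('g',.006,.016,frame=f); delta(*c,.016)
E
```

```text
lid angle~ 1.8764672073547324 1008
g 1089 [ 517.  -262.3] [59.1 14. ] 75.2 case [-261.5  -56.4    0. ]
g 1340 [ 517.  -262.9] [65.6 65.5] 75.0 case [-262.   -56.5    0. ]
tool delta mm [  3.8   0.5 107.3] yaw now 74.73
```

>>> {"fn": "apply_moves", "kwargs": {
  "steps": [
    {"fingers":0.04,"dx":0.004,"dy":0.0005,"dz":0.025,"yaw":0},
    {"fingers":0.04,"dx":0,"dy":0,"dz":0.03,"yaw":0},
    {"fingers":0.04,"dx":0,"dy":0,"dz":0.03,"yaw":0},
    {"fingers":0.04,"dx":0,"dy":0,"dz":0.022,"yaw":0},
    {"fingers":0.04,"dx":0,"dy":0,"dz":0,"yaw":0},
    {"fingers":0.002,"dx":0,"dy":0,"dz":0,"yaw":0},
    {"fingers":0.002,"dx":0,"dy":0,"dz":0,"yaw":0},
    {"fingers":0.002,"dx":0,"dy":0,"dz":0,"yaw":0},
    {"fingers":0.002,"dx":0,"dy":0,"dz":0,"yaw":0},
    {"fingers":0.002,"dx":0,"dy":0,"dz":0,"yaw":0},
    {"fingers":0.002,"dx":0,"dy":0,"dz":-0.02,"yaw":0},
    {"fingers":0.002,"dx":0,"dy":0,"dz":-0.03,"yaw":0},
    {"fingers":0.002,"dx":0,"dy":0,"dz":-0.03,"yaw":0},
    {"fingers":0.002,"dx":0,"dy":0,"dz":-0.02,"yaw":5},
    {"fingers":0.002,"dx":0,"dy":0,"dz":0,"yaw":0}
  ]
}}

```text
time: 15.57
ee_pos: [0.5197, -0.2629, 0.1214]
eef_rot: [3.133, 0.0, 1.215]
wrist_force: [1.0, 1.0, -0.5]
grip_width: 0.147
grasp_force: 59.4
```

```bash
python3 - <<'E'
from h import *
f=cloud('wrist'); print(telemetry.read_state()['ee_pos']); print(tocase(tool()[:3,3])); col('g',.07,.16,frame=f); delta(*cs(-.044,-.044),.13)
E
```

```text
[ 0.5185307  -0.26281982  0.11915975]
[-0.26146371 -0.0579631   0.11915975]
g 5369 [ 519.  -262.2] [62.3 65.2] 69.2 case [-260.7  -58.2    0. ]
tool delta mm [217.4 -14.1 -11.1] yaw now 69.84
```

>>> {"fn": "apply_moves", "kwargs": {
  "steps": [
    {"fingers":0.002,"dx":0.027,"dy":-0.0018,"dz":-0.002,"yaw":0},
    {"fingers":0.002,"dx":0.027,"dy":-0.0018,"dz":0,"yaw":0},
    {"fingers":0.002,"dx":0.027,"dy":-0.0018,"dz":0,"yaw":0},
    {"fingers":0.002,"dx":0.027,"dy":-0.0018,"dz":0,"yaw":0},
    {"fingers":0.002,"dx":0.027,"dy":-0.0018,"dz":0,"yaw":0},
    {"fingers":0.002,"dx":0.027,"dy":-0.0018,"dz":0,"yaw":0},
    {"fingers":0.002,"dx":0.027,"dy":-0.0018,"dz":0,"yaw":0},
    {"fingers":0.002,"dx":0.027,"dy":-0.0018,"dz":0,"yaw":0},
    {"fingers":0.002,"dx":0,"dy":0,"dz":0,"yaw":0},
    {"fingers":0.002,"dx":0,"dy":0,"dz":0,"yaw":0}
  ]
}}

```text
time: 16.45
ee_pos: [0.5772, -0.0522, 0.1173]
eef_rot: [-3.141, -0.0, 1.225]
wrist_force: [-0.7, -0.6, -1.3]
grip_width: 0.147
grasp_force: 59.4
```

```bash
python3 - <<'E'
from h import *
f=cloud('wrist'); print(tocase(tool()[:3,3])); col('g',.07,.16,frame=f); delta(*cs(-.0445,-.044),.033)
i,W=f; C=tocase(W);z=C[...,2];V=i.max(-1)
for sx,sy in((-1,1),(1,-1),(1,1)):
    m=(z>.012)&(z<.0245)&(abs(C[...,0]-sx*.044)<.045)&(abs(C[...,1]-sy*.044)<.045)&(V<90)
    q=C[m]
    if len(q)>50: print(sx,sy,len(q),'bbox',(q[:,:2].min(0)*1000).round(1),(q[:,:2].max(0)*1000).round(1),((q[:,:2].max(0)+q[:,:2].min(0))*500).round(1))
save('w6.png',i,1.2)
E
```

```text
[-0.04542425 -0.04102783  0.11715236]
g 5566 [576.2 -51.7] [63.3 66.4] 70.1 case [-43.4 -39.6   0. ]
tool delta mm [ 1.   3.1 84.1] yaw now 70.02
-1 1 5170 bbox [-82.2   6.4] [-6.5 81.8] [-44.3  44.1]
1 -1 7503 bbox [  6.1 -81.7] [82.  -6.2] [ 44.  -43.9]
1 1 6992 bbox [10.8 10.6] [77.5 77.7] [44.1 44.1]
```

View pics/w6.png

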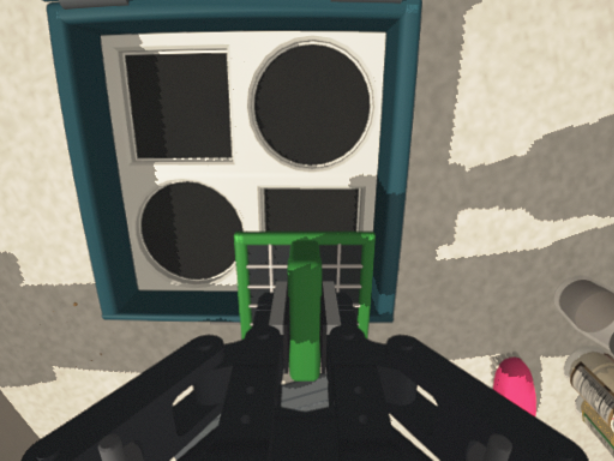

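>>> {"fn": "apply_moves", "kwargs": {
  "steps": [
    {"fingers":0.002,"dx":0,"dy":0.0037,"dz":0.02,"yaw":0},
    {"fingers":0.002,"dx":0,"dy":0,"dz":0.02,"yaw":0},
    {"fingers":0.002,"dx":0,"dy":0,"dz":0.02,"yaw":0},
    {"fingers":0.002,"dx":0,"dy":0,"dz":0,"yaw":0},
    {"fingers":0.002,"dx":0,"dy":0,"dz":0,"yaw":0}
  ]
}}

```text
time: 16.92
ee_pos: [0.5796, -0.057, 0.0569]
eef_rot: [-3.139, 0.002, 1.219]
wrist_force: [0.2, -0.6, 0.2]
grip_width: 0.148
grasp_force: 59.3
```

```bash
python3 - <<'E'
from h import *
f=cloud('wrist'); print([tocase(tool()[:3,3]).round(4) for _ in range(2)]); col('g',.043,.12,frame=f); delta(*cs(-.0445,-.044),.033)
i,W=f; C=tocase(W);z=C[...,2];V=i.max(-1)
for sx,sy in((-1,1),(1,-1),(1,1)):
    m=(z>.012)&(z<.0245)&(abs(C[...,0]-sx*.044)<.045)&(abs(C[...,1]-sy*.044)<.045)&(V<90)
    q=C[m]
    if len(q)>50: print(sx,sy,len(q),'bbox',(q[:,:2].min(0)*1000).round(1),(q[:,:2].max(0)*1000).round(1),((q[:,:2].max(0)+q[:,:2].min(0))*500).round(1))
E
```

```text
[array([-0.0465, -0.0454,  0.0581]), array([-0.0465, -0.0454,  0.0581])]
g 5501 [578.6 -56.7] [63.1 65.4] 69.8 case [-47.2 -43.5   0. ]
tool delta mm [ 2.  -1.4 25.1] yaw now 69.85
-1 1 8373 bbox [-82.    6.1] [-5.9 82.1] [-44.   44.1]
1 -1 13823 bbox [  5.8 -82.3] [82.2 -5.5] [ 44.  -43.9]
1 1 12231 bbox [10.5 10.7] [77.6 77.8] [44.  44.3]
```

```bash
cat >> h.py <<'E'
def edges(nm,f=None):
    i,W=f or cloud('wrist'); T=tool(); hsv=cv2.cvtColor(i,cv2.COLOR_RGB2HSV);H,S,V=[hsv[...,k].astype(int) for k in range(3)];C=tocase(W);z=C[...,2]
    t=tocase(T[:3,3]); m={'y':(H>20)&(H<32)&(S>150),'g':(H>50)&(H<75)&(S>100)}[nm]
    m&=(abs(z-(t[2]-.0085))<.007); n,l,stt,_=cv2.connectedComponentsWithStats(m.astype(np.uint8)); q=C[l==1+np.argmax(stt[1:,4])]
    print('tool',(t*1e3).round(1),'frame',len(q),(np.percentile(q,[1,99],axis=0)*1e3).round(1).tolist(),'median z',np.median(q[:,2]).round(4)); return i,W
E
python3 -c "
from h import *
edges('g'); edges('g')"
```

```text
tool [-46.  -45.9  58.7] frame 2547 [[-68.9, -76.6, 48.9], [-15.2, -12.3, 55.7]] median z 0.0511
tool [-45.7 -46.1  59. ] frame 2555 [[-68.8, -77.1, 49.6], [-14.7, -12.9, 56.1]] median z 0.0517
```

>>> {"fn": "apply_moves", "kwargs": {
  "steps": [
    {"fingers":0.002,"dx":0.003,"dy":-0.0008,"dz":0.01,"yaw":0},
    {"fingers":0.002,"dx":0,"dy":0,"dz":0,"yaw":0},
    {"fingers":0.002,"dx":0,"dy":0,"dz":0,"yaw":0}
  ]
}}

```text
time: 17.32
ee_pos: [0.5809, -0.0522, 0.0477]
eef_rot: [-3.141, 0.0, 1.221]
wrist_force: [-0.1, -0.5, -0.8]
grip_width: 0.147
grasp_force: 59.3
```

```bash
python3 -c "
from h import *
edges('g'); edges('g')"
```

```text
tool [-42.2 -44.3  47.8] frame 2587 [[-64.5, -75.5, 38.3], [-11.0, -11.0, 44.2]] median z 0.0406
tool [-42.3 -44.5  47.9] frame 2586 [[-64.8, -75.7, 38.6], [-11.0, -11.2, 45.2]] median z 0.0408
```

>>> {"fn": "apply_moves", "kwargs": {
  "steps": [
    {"fingers":0.002,"dx":0,"dy":0.0005,"dz":0.004,"yaw":0},
    {"fingers":0.002,"dx":0,"dy":0,"dz":0.004,"yaw":0},
    {"fingers":0.002,"dx":0,"dy":0,"dz":0.004,"yaw":0},
    {"fingers":0.002,"dx":0,"dy":0,"dz":0.002,"yaw":0},
    {"fingers":0.002,"dx":0,"dy":0,"dz":0,"yaw":0}
  ]
}}

```text
time: 17.83
ee_pos: [0.5813, -0.0527, 0.0339]
eef_rot: [-3.141, 0.001, 1.22]
wrist_force: [-2.5, -0.5, 5.8]
grip_width: 0.15
grasp_force: 60.3
```

>>> {"fn": "apply_moves", "kwargs": {
  "steps": [
    {"fingers":0.03,"dx":0,"dy":0,"dz":0,"yaw":0},
    {"fingers":0.03,"dx":0,"dy":0,"dz":0,"yaw":0},
    {"fingers":0.03,"dx":0,"dy":0,"dz":0,"yaw":0},
    {"fingers":0.03,"dx":0,"dy":0,"dz":-0.02,"yaw":0},
    {"fingers":0.03,"dx":0,"dy":0,"dz":-0.03,"yaw":0},
    {"fingers":0.03,"dx":-0.03,"dy":0,"dz":-0.04,"yaw":0},
    {"fingers":0.03,"dx":-0.04,"dy":0,"dz":-0.03,"yaw":0},
    {"fingers":0.03,"dx":-0.04,"dy":0,"dz":-0.03,"yaw":0},
    {"fingers":0.03,"dx":-0.04,"dy":0,"dz":0,"yaw":0},
    {"fingers":0.03,"dx":0,"dy":0,"dz":0,"yaw":0}
  ]
}}

```text
time: 18.67
ee_pos: [0.534, -0.1861, 0.1683]
eef_rot: [3.139, 0.005, 1.21]
wrist_force: [0.4, -1.3, -1.9]
grip_width: 0.351
grasp_force: 0.0
```

```bash
python3 - <<'E'
from h import *
f=cloud('wrist'); col('g',.042,.06,frame=f); col('g',.018,.032,frame=f)
i,W=f; C=tocase(W);hsv=cv2.cvtColor(i,cv2.COLOR_RGB2HSV);H,S=hsv[...,0],hsv[...,1]
m=(H>50)&(H<75)&(S>100)&(C[...,2]>.018)&(C[...,2]<.034);q=C[m];A=np.c_[q[:,:2],np.ones(len(q))];print('plane',np.linalg.lstsq(A,q[:,2],rcond=None)[0],np.median(q[:,2]))
y=col('y',.03,.045,frame=f); delta(*y,.12)
lid(); print(telemetry.read_state()['joint_positions'].round(2))
E
```

```text
g 1046 [577.4 -60.8] [46.2 13.4] 69.7 case [-51.5 -43.8   0. ]
g 1128 [578.3 -58.8] [56.3 65.9] 69.1 case [-49.3 -44.    0. ]
plane [-0.0019313  -0.00109643  0.0268846 ] 0.027000556873135295
y 105 [ 431.1 -364.4] [ 8.5 33.7] 47.6 case [-386.9  -10.8    0. ]
tool delta mm [-207.  -33.   48.] yaw now 69.44
lid angle~ 1.9054377035665642 1249
[ 0.57  0.45 -0.47  1.77  0.24  0.98 -0.35]
```

The green grid is seated: its frame top is at 27 mm and it lies level. Now the yellow one.

>>> {"fn": "apply_moves", "kwargs": {
  "steps": [
    {"fingers":0.04,"dx":-0.029,"dy":-0.0065,"dz":0,"yaw":0},
    {"fingers":0.04,"dx":-0.029,"dy":-0.0065,"dz":0,"yaw":0},
    {"fingers":0.04,"dx":-0.029,"dy":-0.0065,"dz":0.005,"yaw":0},
    {"fingers":0.04,"dx":-0.029,"dy":-0.0065,"dz":0.005,"yaw":0},
    {"fingers":0.04,"dx":-0.029,"dy":-0.0065,"dz":0.005,"yaw":0},
    {"fingers":0.04,"dx":-0.029,"dy":-0.0065,"dz":0.005,"yaw":0},
    {"fingers":0.04,"dx":-0.029,"dy":-0.0065,"dz":0.005,"yaw":0},
    {"fingers":0.04,"dx":0,"dy":0,"dz":0,"yaw":-6.9},
    {"fingers":0.04,"dx":0,"dy":0,"dz":0,"yaw":-6.9},
    {"fingers":0.04,"dx":0,"dy":0,"dz":0,"yaw":-6.9},
    {"fingers":0.04,"dx":0,"dy":0,"dz":0,"yaw":-6.9},
    {"fingers":0.04,"dx":0,"dy":0,"dz":0,"yaw":-6.9},
    {"fingers":0.04,"dx":0,"dy":0,"dz":0,"yaw":-6.9},
    {"fingers":0.04,"dx":0,"dy":0,"dz":0,"yaw":-6.9},
    {"fingers":0.04,"dx":0,"dy":0,"dz":0,"yaw":-6.9},
    {"fingers":0.04,"dx":0,"dy":0,"dz":0,"yaw":0}
  ]
}}

```text
time: 20.1
ee_pos: [0.4247, -0.3499, 0.1416]
eef_rot: [3.141, -0.001, 2.191]
wrist_force: [1.0, -0.5, 0.5]
grip_width: 0.469
grasp_force: 0.0
```

```bash
python3 - <<'E'
from h import *
f=cloud('wrist'); c=col('y',.028,.045,frame=f); col('y',.006,.016,frame=f); delta(*c,.016); save('w7.png',f[0])
print(telemetry.read_state()['joint_positions'].round(2))
E
```

```text
y 931 [ 419.1 -359.9] [13.3 59.7] 35.2 case [-386.8    2.1    0. ]
y 1271 [ 419.4 -360.2] [66.  66.2] 35.2 case [-387.     1.7    0. ]
tool delta mm [ -5.  -10.3 125.6] yaw now 125.1
[ 1.07  0.5  -0.66  1.82  0.37  0.95  0.86]
```

>>> {"fn": "apply_moves", "kwargs": {
  "steps": [
    {"fingers":0.04,"dx":-0.005,"dy":-0.0103,"dz":0.03,"yaw":0},
    {"fingers":0.04,"dx":0,"dy":0,"dz":0.035,"yaw":0},
    {"fingers":0.04,"dx":0,"dy":0,"dz":0.035,"yaw":0},
    {"fingers":0.04,"dx":0,"dy":0,"dz":0.025,"yaw":0},
    {"fingers":0.04,"dx":0,"dy":0,"dz":0,"yaw":0},
    {"fingers":0.002,"dx":0,"dy":0,"dz":0,"yaw":0},
    {"fingers":0.002,"dx":0,"dy":0,"dz":0,"yaw":0},
    {"fingers":0.002,"dx":0,"dy":0,"dz":0,"yaw":0},
    {"fingers":0.002,"dx":0,"dy":0,"dz":0,"yaw":0},
    {"fingers":0.002,"dx":0,"dy":0,"dz":0,"yaw":0},
    {"fingers":0.002,"dx":0,"dy":0,"dz":-0.02,"yaw":0},
    {"fingers":0.002,"dx":0,"dy":0,"dz":-0.03,"yaw":0},
    {"fingers":0.002,"dx":0,"dy":0,"dz":-0.03,"yaw":0},
    {"fingers":0.002,"dx":0,"dy":0,"dz":-0.03,"yaw":-7},
    {"fingers":0.002,"dx":0,"dy":0,"dz":0,"yaw":-7},
    {"fingers":0.002,"dx":0,"dy":0,"dz":0,"yaw":-7},
    {"fingers":0.002,"dx":0,"dy":0,"dz":0,"yaw":-7},
    {"fingers":0.002,"dx":0,"dy":0,"dz":0,"yaw":-6.8},
    {"fingers":0.002,"dx":0,"dy":0,"dz":0,"yaw":0}
  ]
}}

```text
time: 21.73
ee_pos: [0.4181, -0.3617, 0.1278]
eef_rot: [-3.141, 0.001, 2.795]
wrist_force: [0.1, 0.0, -1.0]
grip_width: 0.146
grasp_force: 59.5
```

```bash
python3 - <<'E'
from h import *
edges('y'); delta(*cs(.044,.044),.13)
E
```

```text
tool [-388.7    2.3  127.6] frame 2762 [[-420.2, -21.2, 117.7], [-355.2, 36.1, 124.1]] median z 0.1198
tool delta mm [ 42.8 432.6  -2.4] yaw now 159.76
```

>>> {"fn": "apply_moves", "kwargs": {
  "steps": [
    {"fingers":0.002,"dx":0.003,"dy":0.0308,"dz":0,"yaw":0},
    {"fingers":0.002,"dx":0.003,"dy":0.0308,"dz":0,"yaw":0},
    {"fingers":0.002,"dx":0.003,"dy":0.0308,"dz":0,"yaw":0},
    {"fingers":0.002,"dx":0.003,"dy":0.0308,"dz":0,"yaw":0},
    {"fingers":0.002,"dx":0.003,"dy":0.0308,"dz":0,"yaw":0},
    {"fingers":0.002,"dx":0.003,"dy":0.0308,"dz":0,"yaw":0},
    {"fingers":0.002,"dx":0.003,"dy":0.0308,"dz":0,"yaw":0},
    {"fingers":0.002,"dx":0.003,"dy":0.0308,"dz":0,"yaw":0},
    {"fingers":0.002,"dx":0.003,"dy":0.0308,"dz":0,"yaw":0},
    {"fingers":0.002,"dx":0.003,"dy":0.0308,"dz":0,"yaw":0},
    {"fingers":0.002,"dx":0.003,"dy":0.0308,"dz":0,"yaw":0},
    {"fingers":0.002,"dx":0.003,"dy":0.0308,"dz":0,"yaw":0},
    {"fingers":0.002,"dx":0.003,"dy":0.0308,"dz":0,"yaw":0},
    {"fingers":0.002,"dx":0.003,"dy":0.03,"dz":0,"yaw":0},
    {"fingers":0.002,"dx":0,"dy":0,"dz":0,"yaw":0},
    {"fingers":0.002,"dx":0,"dy":0,"dz":0,"yaw":0}
  ]
}}

```text
time: 23.12
ee_pos: [0.527, 0.0597, 0.1276]
eef_rot: [3.141, 0.001, 2.791]
wrist_force: [0.5, -0.3, -1.0]
grip_width: 0.148
grasp_force: 59.5
```

```bash
python3 - <<'E'
from h import *
edges('y'); delta(*cs(.044,.044),.06); print(telemetry.read_state()['joint_positions'].round(2)); lid()
E
```

```text
tool [ 42.3  44.5 127.3] frame 2839 [[12.9, 21.5, 116.4], [77.9, 78.8, 123.8]] median z 0.1197
tool delta mm [-0.5  1.7 67.3] yaw now 159.8
[ 0.39  0.54 -0.83  1.88  0.49  0.94  0.55]
lid angle~ 1.932286776167713 1547
```

>>> {"fn": "apply_moves", "kwargs": {
  "steps": [
    {"fingers":0.002,"dx":-0.0015,"dy":0,"dz":0.02,"yaw":0},
    {"fingers":0.002,"dx":0,"dy":0,"dz":0.03,"yaw":0},
    {"fingers":0.002,"dx":0,"dy":0,"dz":0.029,"yaw":0},
    {"fingers":0.002,"dx":0,"dy":0,"dz":0,"yaw":0},
    {"fingers":0.002,"dx":0,"dy":0,"dz":0,"yaw":0}
  ]
}}

```text
time: 23.63
ee_pos: [0.5272, 0.0554, 0.0477]
eef_rot: [-3.14, -0.002, 2.788]
wrist_force: [0.6, 0.3, -0.2]
grip_width: 0.147
grasp_force: 59.7
```

```bash
python3 - <<'E'
from h import *
i,W=edges('y');edges('y'); C=tocase(W);z=C[...,2];V=i.max(-1)
for sx,sy in((-1,1),(1,-1)):
    m=(z>.012)&(z<.0245)&(abs(C[...,0]-sx*.044)<.045)&(abs(C[...,1]-sy*.044)<.045)&(V<90)
    q=C[m]
    if len(q)>50: print(sx,sy,len(q),'bbox',(q[:,:2].min(0)*1000).round(1),(q[:,:2].max(0)*1000).round(1))
save('w8.png',i,1.2)
E
```

```text
tool [41.1 42.6 48.8] frame 2755 [[9.1, 20.2, 37.0], [73.7, 77.1, 45.7]] median z 0.0398
tool [41.6 42.1 49.5] frame 2780 [[9.8, 19.7, 38.4], [74.6, 76.4, 46.4]] median z 0.041
-1 1 8639 bbox [-82.5   6. ] [-6.3 76.9]
1 -1 1099 bbox [ 26.3 -54.6] [ 56.  -18.3]
```

View pics/w8.png

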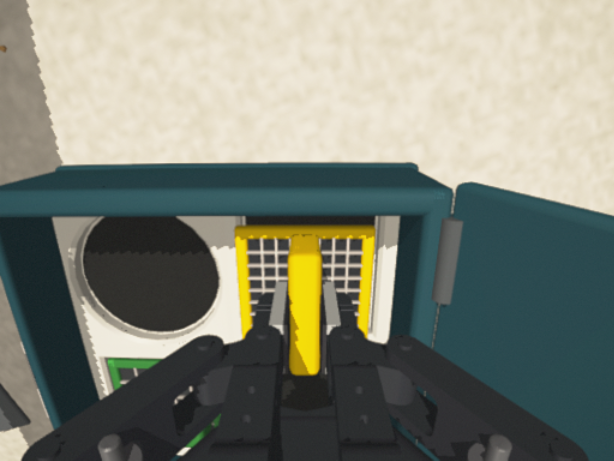

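>>> {"fn": "apply_moves", "kwargs": {
  "steps": [
    {"fingers":0.002,"dx":0,"dy":0.0018,"dz":0,"yaw":0},
    {"fingers":0.002,"dx":0,"dy":0,"dz":0,"yaw":0},
    {"fingers":0.002,"dx":0,"dy":0,"dz":0,"yaw":0}
  ]
}}

```text
time: 23.98
ee_pos: [0.5294, 0.0585, 0.0492]
eef_rot: [3.141, 0.002, 2.79]
wrist_force: [0.7, -0.1, -0.8]
grip_width: 0.149
grasp_force: 59.6
```

```bash
python3 - <<'E'
from h import *
edges('y');edges('y')
E
```

```text
tool [43.9 42.4 49. ] frame 2764 [[12.6, 19.5, 38.5], [77.4, 76.0, 45.4]] median z 0.0413
tool [43.9 42.5 48.8] frame 2755 [[12.5, 19.7, 38.5], [77.3, 76.2, 45.6]] median z 0.0411
```

>>> {"fn": "apply_moves", "kwargs": {
  "steps": [
    {"fingers":0.002,"dx":0.0005,"dy":-0.0006,"dz":0.005,"yaw":0},
    {"fingers":0.002,"dx":0,"dy":0,"dz":0.004,"yaw":0},
    {"fingers":0.002,"dx":0,"dy":0,"dz":0.004,"yaw":0},
    {"fingers":0.002,"dx":0,"dy":0,"dz":0.002,"yaw":0},
    {"fingers":0.002,"dx":0,"dy":0,"dz":0,"yaw":0}
  ]
}}

```text
time: 24.5
ee_pos: [0.5279, 0.0579, 0.0348]
eef_rot: [-3.14, 0.001, 2.791]
wrist_force: [-9.2, -4.9, 32.5]
grip_width: 0.148
grasp_force: 64.3
```

>>> {"fn": "apply_moves", "kwargs": {
  "steps": [
    {"fingers":0.002,"dx":0,"dy":0,"dz":-0.0015,"yaw":0},
    {"fingers":0.002,"dx":0,"dy":0,"dz":0,"yaw":0}
  ]
}}

```text
time: 24.67
ee_pos: [0.5282, 0.0582, 0.0349]
eef_rot: [-3.142, 0.0, 2.791]
wrist_force: [-3.7, -2.5, 14.3]
grip_width: 0.144
grasp_force: 61.6
```

```bash
python3 - <<'E'
from h import *
i,W=edges('y'); C=tocase(W);hsv=cv2.cvtColor(i,cv2.COLOR_RGB2HSV);H,S=hsv[...,0],hsv[...,1]
m=(H>20)&(H<32)&(S>150)&(C[...,2]>.018)&(C[...,2]<.038);q=C[m];A=np.c_[q[:,:2],np.ones(len(q))];p=np.linalg.lstsq(A,q[:,2],rcond=None)[0];print('plane',p,p@[.044,.044,1])
E
```

```text
tool [43.3 43.3 34.9] frame 2625 [[11.8, 20.1, 24.8], [76.6, 76.8, 31.6]] median z 0.0271
plane [0.00121129 0.01762176 0.0261717 ] 0.02700035577049354
```

Level and at floor height, so I'll release it, back off and check.

>>> {"fn": "apply_moves", "kwargs": {
  "steps": [
    {"fingers":0.03,"dx":0,"dy":0,"dz":0,"yaw":0},
    {"fingers":0.03,"dx":0,"dy":0,"dz":0,"yaw":0},
    {"fingers":0.03,"dx":0,"dy":0,"dz":0,"yaw":0},
    {"fingers":0.03,"dx":0,"dy":0,"dz":-0.02,"yaw":0},
    {"fingers":0.03,"dx":0,"dy":0,"dz":-0.03,"yaw":0},
    {"fingers":0.03,"dx":0,"dy":-0.01,"dz":-0.04,"yaw":0},
    {"fingers":0.03,"dx":-0.02,"dy":-0.03,"dz":-0.04,"yaw":0},
    {"fingers":0.03,"dx":-0.03,"dy":-0.03,"dz":-0.04,"yaw":0},
    {"fingers":0.03,"dx":-0.03,"dy":-0.03,"dz":-0.04,"yaw":0},
    {"fingers":0.03,"dx":-0.03,"dy":-0.03,"dz":-0.04,"yaw":0},
    {"fingers":0.03,"dx":-0.03,"dy":-0.03,"dz":-0.02,"yaw":0},
    {"fingers":0.03,"dx":0,"dy":0,"dz":0,"yaw":0}
  ]
}}

```text
time: 25.72
ee_pos: [0.5892, -0.1037, 0.2621]
eef_rot: [-3.14, 0.007, 2.781]
wrist_force: [0.8, -2.0, -0.3]
grip_width: 0.348
grasp_force: 0.0
```

```bash
python3 - <<'E'
from h import *
i,W=cloud('wrist'); C=tocase(W);hsv=cv2.cvtColor(i,cv2.COLOR_RGB2HSV);H,S=hsv[...,0],hsv[...,1]
print(tocase(tool()[:3,3]),telemetry.read_state()['joint_positions'].round(2))
for nm,m in (('y',(H>20)&(H<32)&(S>150)),('g',(H>50)&(H<75)&(S>100))):
    m=m&(C[...,2]>.018)&(C[...,2]<.034)&(abs(C[...,0])<.09)&(abs(C[...,1])<.09);q=C[m];A=np.c_[q[:,:2],np.ones(len(q))];p=np.linalg.lstsq(A,q[:,2],rcond=None)[0]
    print(nm,len(q),p.round(3),np.median(q[:,2]),(np.percentile(q,[1,99],axis=0)*1e3).round(1).tolist())
save('w9.png',i)
E
```

```text
[-0.08481634 -0.06664566  0.26012434] [ 0.65  0.5  -0.86  1.56  0.39  1.26  0.94]
y 873 [ 0.    -0.003  0.027] 0.02690038704895642 [[10.9, 11.6, 21.1], [77.6, 75.6, 31.8]]
g 683 [-0.     0.003  0.027] 0.026996989791103876 [[-75.9, -76.0, 24.8], [-12.9, -11.5, 30.9]]
```

View pics/w9.png

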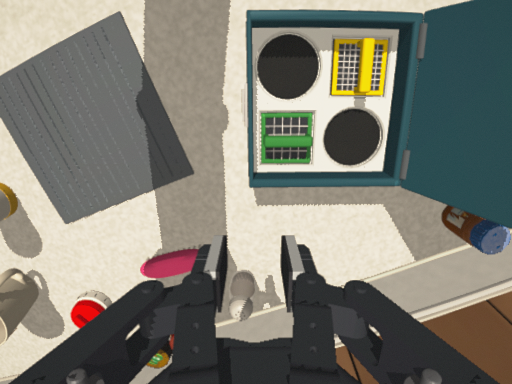

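Both grids are level in their pockets (frame tops at 27 mm) and the mat is empty. Before going behind the lid, I'll check for tall obstacles there.

```bash
python3 - <<'E'
from h import *
W=np.concatenate([np.load('scene1.npy').reshape(-1,3),np.load('side1.npy').reshape(-1,3)]);C=tocase(W)
k=(C[:,0]>.12)&(C[:,0]<.45)&(abs(C[:,1])<.35)&(C[:,2]>.05)&(C[:,2]<.6)
g=np.zeros((7,14))
for a in range(7):
    for b in range(14):
        s=k&(abs(C[:,0]-.145-.05*a)<.025)&(abs(C[:,1]+.325-.05*b)<.025); g[a,b]=np.percentile(C[s][:,2],98) if s.sum()>2 else 0
print((g*1000).astype(int))
delta(*cs(.24,0),.36)
E
```

```text
[[  0 592   0   0   0   0   0   0   0   0   0   0   0   0]
 [  0 593 553  91  87   0   0   0   0   0   0   0   0   0]
 [  0 594 592  92  89 106   0   0   0   0 349   0   0   0]
 [  0   0 590 117 127 126 114   0   0   0 350   0   0   0]
 [  0   0 552 472 128 127  80   0   0   0   0   0   0   0]
 [  0   0 335 558 128 125   0   0   0   0   0   0   0   0]
 [  0   0   0 564 234 226   0   0   0   0   0   0   0   0]]
tool delta mm [  68.7  324.3 -100.2] yaw now 159.48
```

>>> {"fn": "apply_moves", "kwargs": {
  "steps": [
    {"fingers":0.0,"dx":0.0,"dy":0.01,"dz":-0.035,"yaw":0},
    {"fingers":0.0,"dx":0.01,"dy":0.02,"dz":-0.035,"yaw":0},
    {"fingers":0.0,"dx":0.01,"dy":0.025,"dz":-0.03,"yaw":0},
    {"fingers":0.0,"dx":0.01,"dy":0.03,"dz":0,"yaw":0},
    {"fingers":0.0,"dx":0.01,"dy":0.035,"dz":0,"yaw":0},
    {"fingers":0.0,"dx":0.01,"dy":0.035,"dz":0,"yaw":0},
    {"fingers":0.0,"dx":0.01,"dy":0.035,"dz":0,"yaw":0},
    {"fingers":0.0,"dx":0.003,"dy":0.035,"dz":0,"yaw":0},
    {"fingers":0.0,"dx":0,"dy":0.035,"dz":0,"yaw":0},
    {"fingers":0.0,"dx":0,"dy":0.035,"dz":0,"yaw":0},
    {"fingers":0.0,"dx":0,"dy":0.03,"dz":0,"yaw":0},
    {"fingers":0.0,"dx":0,"dy":0,"dz":0,"yaw":0}
  ]
}}

```text
time: 26.77
ee_pos: [0.6362, 0.2395, 0.3568]
eef_rot: [3.14, -0.004, 2.8]
wrist_force: [-0.7, -0.1, 0.1]
grip_width: -0.006
grasp_force: 0.0
```

```bash
python3 - <<'E'
from h import *
print(tocase(tool()[:3,3]),telemetry.read_state()['joint_positions'].round(2))
j,W=cloud('side');i,_=cloud('scene'); save('s10.png',np.hstack([j,i]),.78)
E
```

```text
[0.25071161 0.00420459 0.35681317] [ 0.02  0.6  -0.86  1.16  0.44  1.57  0.48]
```

View pics/s10.png

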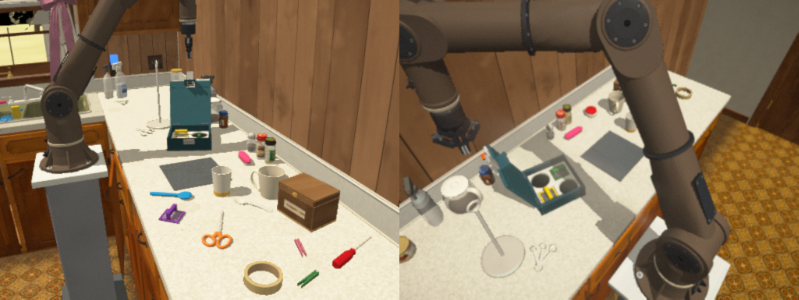

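The gripper is behind the leaning lid and clear of the stand. Now I'll go down and push the lid forward past upright.

>>> {"fn": "apply_moves", "kwargs": {
  "steps": [
    {"fingers":0.0,"dx":-0.004,"dy":0,"dz":0.03,"yaw":0},
    {"fingers":0.0,"dx":0,"dy":0,"dz":0.03,"yaw":0},
    {"fingers":0.0,"dx":0,"dy":0,"dz":0.02,"yaw":0},
    {"fingers":0.0,"dx":0,"dy":-0.015,"dz":0,"yaw":0},
    {"fingers":0.0,"dx":0,"dy":-0.015,"dz":0,"yaw":0},
    {"fingers":0.0,"dx":0,"dy":-0.015,"dz":0,"yaw":0},
    {"fingers":0.0,"dx":0,"dy":-0.015,"dz":0,"yaw":0},
    {"fingers":0.0,"dx":0,"dy":-0.015,"dz":0,"yaw":0},
    {"fingers":0.0,"dx":0,"dy":-0.015,"dz":0,"yaw":0},
    {"fingers":0.0,"dx":0,"dy":-0.015,"dz":0,"yaw":0},
    {"fingers":0.0,"dx":0,"dy":-0.015,"dz":0,"yaw":0}
  ]
}}

```text
time: 27.78
ee_pos: [0.6023, 0.1198, 0.2851]
eef_rot: [3.133, 0.008, 2.791]
wrist_force: [-2.6, 4.0, 37.0]
grip_width: -0.001
grasp_force: 19.2
```

>>> {"fn": "apply_moves", "kwargs": {
  "steps": [
    {"fingers":0.0,"dx":0,"dy":0,"dz":-0.015,"yaw":0},
    {"fingers":0.0,"dx":0,"dy":0,"dz":0,"yaw":0}
  ]
}}

```text
time: 27.95
ee_pos: [0.601, 0.1159, 0.2971]
eef_rot: [3.141, 0.004, 2.788]
wrist_force: [0.2, 0.2, 0.4]
grip_width: 0.0
grasp_force: 0.0
```

```bash
python3 - <<'E'
from h import *
print(tocase(tool()[:3,3])); j,W=cloud('side'); lid(); save('s11.png',j[60:260,180:320],3)
E
```

```text
[ 0.12254156 -0.00525886  0.29705923]
lid angle~ 1.4912000196083406 2358
```

View pics/s11.png

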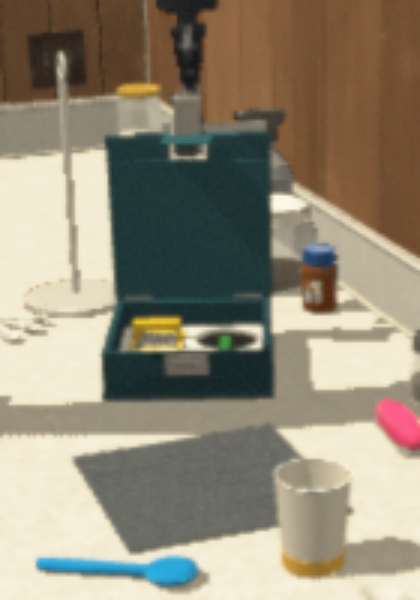

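The lid is past upright (1.49 rad) and will sink shut by itself. I'll rise clear and wait.

>>> {"fn": "apply_moves", "kwargs": {
  "steps": [
    {"fingers":0.0,"dx":0,"dy":0,"dz":-0.04,"yaw":0},
    {"fingers":0.0,"dx":0,"dy":0,"dz":-0.04,"yaw":0},
    {"fingers":0.0,"dx":0,"dy":0,"dz":0,"yaw":0},
    {"fingers":0.0,"dx":0,"dy":0,"dz":0,"yaw":0},
    {"fingers":0.0,"dx":0,"dy":0,"dz":0,"yaw":0},
    {"fingers":0.0,"dx":0,"dy":0,"dz":0,"yaw":0},
    {"fingers":0.0,"dx":0,"dy":0,"dz":0,"yaw":0},
    {"fingers":0.0,"dx":0,"dy":0,"dz":0,"yaw":0},
    {"fingers":0.0,"dx":0,"dy":0,"dz":0,"yaw":0},
    {"fingers":0.0,"dx":0,"dy":0,"dz":0,"yaw":0},
    {"fingers":0.0,"dx":0,"dy":0,"dz":0,"yaw":0},
    {"fingers":0.0,"dx":0,"dy":0,"dz":0,"yaw":0},
    {"fingers":0.0,"dx":0,"dy":0,"dz":0,"yaw":0},
    {"fingers":0.0,"dx":0,"dy":0,"dz":0,"yaw":0},
    {"fingers":0.0,"dx":0,"dy":0,"dz":0,"yaw":0},
    {"fingers":0.0,"dx":0,"dy":0,"dz":0,"yaw":0},
    {"fingers":0.0,"dx":0,"dy":0,"dz":0,"yaw":0},
    {"fingers":0.0,"dx":0,"dy":0,"dz":0,"yaw":0},
    {"fingers":0.0,"dx":0,"dy":0,"dz":0,"yaw":0},
    {"fingers":0.0,"dx":0,"dy":0,"dz":0,"yaw":0}
  ]
}}

```text
time: 29.72
ee_pos: [0.6005, 0.1177, 0.3741]
eef_rot: [-3.142, 0.0, 2.791]
wrist_force: [-0.2, -0.2, -0.1]
grip_width: 0.001
grasp_force: 0.0
```

```bash
cat >> h.py <<'E'
def lidw():
    i,W=cloud('wrist');C=tocase(W);hsv=cv2.cvtColor(i,cv2.COLOR_RGB2HSV);H,S=hsv[...,0],hsv[...,1]
    m=(H>83)&(H<103)&(S>100)&(C[...,2]>.066)&(C[...,2]<.3)&(abs(C[...,1])<.09)&(C[...,0]<.09); q=C[m]; 
    if len(q)<100: print('few',len(q)); return
    p=np.polyfit(q[:,0],q[:,2],1); print('lid(wrist)',-np.arctan(p[0]).round(4),len(q),'z at -.065',np.polyval(p,-.065).round(4))
E
python3 - <<'E'
from h import *
print(tocase(tool()[:3,3])); lidw(); lid(); delta(*cs(-.065,0),.12)
E
```

```text
[ 0.12404406 -0.00414428  0.37410105]
lid(wrist) 0.0362 3572 z at -.065 0.2787
lid angle~ 1.4419583623713643 2357
tool delta mm [   4.1 -189.1  254.1] yaw now 159.91
```

>>> {"fn": "apply_moves", "kwargs": {
  "steps": [
    {"fingers":0.0,"dx":0,"dy":0,"dz":0,"yaw":0},
    {"fingers":0.0,"dx":0,"dy":0,"dz":0,"yaw":0},
    {"fingers":0.0,"dx":0,"dy":0,"dz":0,"yaw":0},
    {"fingers":0.0,"dx":0,"dy":0,"dz":0,"yaw":0},
    {"fingers":0.0,"dx":0,"dy":0,"dz":0,"yaw":0},
    {"fingers":0.0,"dx":0,"dy":0,"dz":0,"yaw":0},
    {"fingers":0.0,"dx":0,"dy":0,"dz":0,"yaw":0},
    {"fingers":0.0,"dx":0,"dy":0,"dz":0,"yaw":0},
    {"fingers":0.0,"dx":0,"dy":0,"dz":0,"yaw":0},
    {"fingers":0.0,"dx":0,"dy":0,"dz":0,"yaw":0},
    {"fingers":0.0,"dx":0,"dy":0,"dz":0,"yaw":0},
    {"fingers":0.0,"dx":0,"dy":0,"dz":0,"yaw":0},
    {"fingers":0.0,"dx":0,"dy":0,"dz":0,"yaw":0},
    {"fingers":0.0,"dx":0,"dy":0,"dz":0,"yaw":0},
    {"fingers":0.0,"dx":0,"dy":0,"dz":0,"yaw":0},
    {"fingers":0.0,"dx":0,"dy":0,"dz":0,"yaw":0},
    {"fingers":0.0,"dx":0,"dy":0,"dz":0,"yaw":0},
    {"fingers":0.0,"dx":0,"dy":0,"dz":0,"yaw":0},
    {"fingers":0.0,"dx":0,"dy":0,"dz":0,"yaw":0},
    {"fingers":0.0,"dx":0,"dy":0,"dz":0,"yaw":0}
  ]
}}

```text
time: 31.48
ee_pos: [0.6005, 0.1177, 0.3741]
eef_rot: [-3.142, 0.0, 2.791]
wrist_force: [-0.1, 0.9, -0.0]
grip_width: -0.003
grasp_force: 0.0
```

>>> {"fn": "apply_moves", "kwargs": {
  "steps": [
    {"fingers":0.0,"dx":0,"dy":0,"dz":0,"yaw":0},
    {"fingers":0.0,"dx":0,"dy":0,"dz":0,"yaw":0},
    {"fingers":0.0,"dx":0,"dy":0,"dz":0,"yaw":0},
    {"fingers":0.0,"dx":0,"dy":0,"dz":0,"yaw":0},
    {"fingers":0.0,"dx":0,"dy":0,"dz":0,"yaw":0},
    {"fingers":0.0,"dx":0,"dy":0,"dz":0,"yaw":0},
    {"fingers":0.0,"dx":0,"dy":0,"dz":0,"yaw":0},
    {"fingers":0.0,"dx":0,"dy":0,"dz":0,"yaw":0},
    {"fingers":0.0,"dx":0,"dy":0,"dz":0,"yaw":0},
    {"fingers":0.0,"dx":0,"dy":0,"dz":0,"yaw":0},
    {"fingers":0.0,"dx":0,"dy":0,"dz":0,"yaw":0},
    {"fingers":0.0,"dx":0,"dy":0,"dz":0,"yaw":0},
    {"fingers":0.0,"dx":0,"dy":0,"dz":0,"yaw":0},
    {"fingers":0.0,"dx":0,"dy":0,"dz":0,"yaw":0},
    {"fingers":0.0,"dx":0,"dy":0,"dz":0,"yaw":0},
    {"fingers":0.0,"dx":0,"dy":0,"dz":0,"yaw":0},
    {"fingers":0.0,"dx":0,"dy":0,"dz":0,"yaw":0},
    {"fingers":0.0,"dx":0,"dy":0,"dz":0,"yaw":0},
    {"fingers":0.0,"dx":0,"dy":0,"dz":0,"yaw":0},
    {"fingers":0.0,"dx":0,"dy":0,"dz":0,"yaw":0}
  ]
}}

```text
time: 33.15
ee_pos: [0.6005, 0.1177, 0.3741]
eef_rot: [-3.142, -0.0, 2.791]
wrist_force: [-0.0, -0.3, -0.5]
grip_width: 0.001
grasp_force: 0.0
```

```bash
python3 - <<'E'
from h import *
lidw(); lid()
E
```

```text
lid(wrist) 0.0519 13792 z at -.065 0.0812Traceback (most recent call last):
  File "<stdin>", line 2, in <module>
  File "h.py", line 26, in lid
    q=C[m]; a=np.polyfit(q[:,2],q[:,0],1); print('lid angle~',np.pi/2+np.arctan(a[0]),len(q))
              ~~~~~~~~~~^^^^^^^^^^^^^^^^^
    raise TypeError("expected non-empty vector for x")
TypeError: expected non-empty vector for x
```

The lid rests on the pawl (about 0.05 rad). Next, the press.

>>> {"fn": "apply_moves", "kwargs": {
  "steps": [
    {"fingers":0.0,"dx":0.004,"dy":-0.027,"dz":0.02,"yaw":0},
    {"fingers":0.0,"dx":0,"dy":-0.027,"dz":0.03,"yaw":0},
    {"fingers":0.0,"dx":0,"dy":-0.027,"dz":0.03,"yaw":0},
    {"fingers":0.0,"dx":0,"dy":-0.027,"dz":0.03,"yaw":0},
    {"fingers":0.0,"dx":0,"dy":-0.027,"dz":0.035,"yaw":0},
    {"fingers":0.0,"dx":0,"dy":-0.027,"dz":0.035,"yaw":0},
    {"fingers":0.0,"dx":0,"dy":-0.027,"dz":0.035,"yaw":0},
    {"fingers":0.0,"dx":0,"dy":0,"dz":0.035,"yaw":0},
    {"fingers":0.0,"dx":0,"dy":0,"dz":0.02,"yaw":0},
    {"fingers":0.0,"dx":0,"dy":0,"dz":0.01,"yaw":0},
    {"fingers":0.0,"dx":0,"dy":0,"dz":0,"yaw":0}
  ]
}}

```text
time: 34.17
ee_pos: [0.5323, -0.054, 0.0984]
eef_rot: [-3.141, -0.003, 2.791]
wrist_force: [-0.2, 0.6, 1.5]
grip_width: -0.0
grasp_force: 0.0
```

>>> {"fn": "apply_moves", "kwargs": {
  "steps": [
    {"fingers":0.0,"dx":0,"dy":0,"dz":0.012,"yaw":0},
    {"fingers":0.0,"dx":0,"dy":0,"dz":0.006,"yaw":0},
    {"fingers":0.0,"dx":0,"dy":0,"dz":0.004,"yaw":0},
    {"fingers":0.0,"dx":0,"dy":0,"dz":0.004,"yaw":0},
    {"fingers":0.0,"dx":0,"dy":0,"dz":0.002,"yaw":0},
    {"fingers":0.0,"dx":0,"dy":0,"dz":0,"yaw":0}
  ]
}}

```text
time: 34.67
ee_pos: [0.5336, -0.0539, 0.0723]
eef_rot: [3.142, 0.001, 2.791]
wrist_force: [-0.2, 0.2, 0.1]
grip_width: 0.002
grasp_force: 0.0
```

>>> {"fn": "apply_moves", "kwargs": {
  "steps": [
    {"fingers":0.0,"dx":0,"dy":0,"dz":0.002,"yaw":0},
    {"fingers":0.0,"dx":0,"dy":0,"dz":0.001,"yaw":0},
    {"fingers":0.0,"dx":0,"dy":0,"dz":0,"yaw":0}
  ]
}}

```text
time: 34.92
ee_pos: [0.5339, -0.0539, 0.0719]
eef_rot: [-3.14, 0.002, 2.791]
wrist_force: [-10.1, -2.9, 33.0]
grip_width: 0.001
grasp_force: 16.3
```

>>> {"fn": "apply_moves", "kwargs": {
  "steps": [
    {"fingers":0.0,"dx":0,"dy":0,"dz":-0.03,"yaw":0},
    {"fingers":0.045,"dx":0,"dy":0,"dz":-0.04,"yaw":0},
    {"fingers":0.045,"dx":-0.02,"dy":-0.01,"dz":-0.04,"yaw":0},
    {"fingers":0.045,"dx":-0.03,"dy":-0.014,"dz":-0.02,"yaw":0},
    {"fingers":0.045,"dx":-0.03,"dy":-0.014,"dz":0,"yaw":0},
    {"fingers":0.045,"dx":-0.03,"dy":0,"dz":0,"yaw":0},
    {"fingers":0.045,"dx":0,"dy":0,"dz":0,"yaw":0}
  ]
}}

```text
time: 35.5
ee_pos: [0.626, -0.1304, 0.1955]
eef_rot: [-3.142, 0.003, 2.785]
wrist_force: [-1.5, -0.4, -0.4]
grip_width: 0.532
grasp_force: 0.0
```

```bash
python3 - <<'E'
from h import *
lidw(); print(tocase(tool()[:3,3]))
f=cloud('wrist'); c=col('o',.1,.12,frame=f); delta(*c,.088); save('w12.png',f[0])
C=tocase(f[1]); m=(C[...,0]<-.12)&(C[...,0]>-.16)&(abs(C[...,1])<.012)&(C[...,2]>.05); q=C[m]; print('paddle',len(q),np.polyfit(q[:,0],q[:,2],1).round(3) if len(q)>20 else '',np.median(q[:,2]))
E
```

```text
lid(wrist) -0.002 31350 z at -.065 0.0723
[-0.09850708 -0.11057485  0.19514483]
o 83 [ 594.9 -115.2] [24.5 10.1] 4.3 case [-96.6 -78.9   0. ]
tool delta mm [ 29.7   0.8 107.1] yaw now 159.85
paddle 1381 [-0.031  0.068] 0.07220381905766282
```

View pics/w12.png

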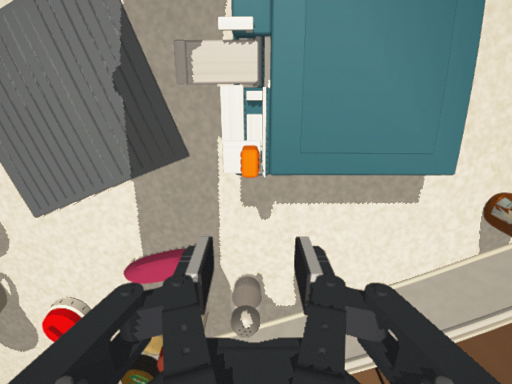

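The lid is latched (about 0 rad) and the paddle lies flush. The orange tab is at (250,161), in the open notch. Now I'll grip it, lift, and slide it back.

>>> {"fn": "apply_moves", "kwargs": {
  "steps": [
    {"fingers":0.045,"dx":0.0145,"dy":-0.0015,"dz":0.0,"yaw":0},
    {"fingers":0.045,"dx":0.0145,"dy":0,"dz":0.0,"yaw":0},
    {"fingers":0.045,"dx":0,"dy":0,"dz":0.03,"yaw":0},
    {"fingers":0.045,"dx":0,"dy":0,"dz":0.03,"yaw":0},
    {"fingers":0.045,"dx":0,"dy":0,"dz":0.03,"yaw":0},
    {"fingers":0.045,"dx":0,"dy":0,"dz":0.016,"yaw":0},
    {"fingers":0.045,"dx":0,"dy":0,"dz":0,"yaw":0},
    {"fingers":0.005,"dx":0,"dy":0,"dz":0,"yaw":0},
    {"fingers":0.005,"dx":0,"dy":0,"dz":0,"yaw":0},
    {"fingers":0.005,"dx":0,"dy":0,"dz":0,"yaw":0},
    {"fingers":0.005,"dx":0,"dy":0,"dz":0,"yaw":0},
    {"fingers":0.005,"dx":0,"dy":0,"dz":0,"yaw":0},
    {"fingers":0.005,"dx":0,"dy":0,"dz":0,"yaw":0}
  ]
}}

```text
time: 36.68
ee_pos: [0.5945, -0.12, 0.0915]
eef_rot: [-3.138, 0.002, 2.789]
wrist_force: [-4.6, -6.9, 4.9]
grip_width: 0.144
grasp_force: 60.6
```

```bash
python3 - <<'E'
from h import *
print(tocase(tool()[:3,3]))
E
```

```text
[-0.10128443 -0.0802019   0.09148378]
```

>>> {"fn": "apply_moves", "kwargs": {
  "steps": [
    {"fingers":0.005,"dx":0,"dy":0,"dz":-0.005,"yaw":0},
    {"fingers":0.005,"dx":0,"dy":0,"dz":-0.006,"yaw":0},
    {"fingers":0.005,"dx":0,"dy":0,"dz":0,"yaw":0},
    {"fingers":0.005,"dx":0.009,"dy":0,"dz":0,"yaw":0},
    {"fingers":0.005,"dx":0.009,"dy":0,"dz":0,"yaw":0},
    {"fingers":0.005,"dx":0.009,"dy":0,"dz":0,"yaw":0},
    {"fingers":0.005,"dx":0.009,"dy":0,"dz":0,"yaw":0},
    {"fingers":0.005,"dx":0.008,"dy":0,"dz":0,"yaw":0},
    {"fingers":0.005,"dx":0.002,"dy":0,"dz":0,"yaw":0},
    {"fingers":0.005,"dx":0,"dy":0,"dz":0,"yaw":0}
  ]
}}

```text
time: 37.52
ee_pos: [0.5529, -0.1045, 0.1027]
eef_rot: [-3.139, 0.006, 2.789]
wrist_force: [2.9, -7.9, -2.4]
grip_width: 0.142
grasp_force: 59.7
```

>>> {"fn": "apply_moves", "kwargs": {
  "steps": [
    {"fingers":0.005,"dx":0.001,"dy":0,"dz":0.005,"yaw":0},
    {"fingers":0.005,"dx":0,"dy":0,"dz":0.006,"yaw":0},
    {"fingers":0.005,"dx":0,"dy":0,"dz":0,"yaw":0},
    {"fingers":0.005,"dx":0,"dy":0,"dz":0,"yaw":0},
    {"fingers":0.045,"dx":0,"dy":0,"dz":0,"yaw":0},
    {"fingers":0.045,"dx":0,"dy":0,"dz":0,"yaw":0},
    {"fingers":0.045,"dx":0,"dy":0,"dz":0,"yaw":0},
    {"fingers":0.045,"dx":0,"dy":0,"dz":0,"yaw":0},
    {"fingers":0.045,"dx":0,"dy":0,"dz":-0.03,"yaw":0},
    {"fingers":0.045,"dx":0,"dy":0,"dz":-0.04,"yaw":0},
    {"fingers":0.045,"dx":-0.03,"dy":0,"dz":-0.04,"yaw":0},
    {"fingers":0.045,"dx":-0.03,"dy":0,"dz":0,"yaw":0},
    {"fingers":0.045,"dx":0,"dy":0,"dz":0,"yaw":0},
    {"fingers":0.045,"dx":0,"dy":0,"dz":0,"yaw":0}
  ]
}}

```text
time: 38.68
ee_pos: [0.6031, -0.1203, 0.1933]
eef_rot: [3.141, 0.001, 2.79]
wrist_force: [-0.1, 0.1, -0.4]
grip_width: 0.531
grasp_force: 0.0
```

```bash
python3 - <<'E'
from h import *
lidw(); print(tocase(tool()[:3,3]))
i,W=cloud('wrist'); C=tocase(W);hsv=cv2.cvtColor(i,cv2.COLOR_RGB2HSV);H,S=hsv[...,0],hsv[...,1]
m=(H<16)&(S>150)&(C[...,2]>.075)&(C[...,2]<.13)&(C[...,0]<-.08);q=C[m];print(len(q),(np.percentile(q,[2,50,98],axis=0)*1e3).round(1)); save('w13.png',i)
E
```

```text
lid(wrist) -0.0024 37575 z at -.065 0.0723
[-0.09837368 -0.08704843  0.19280218]
264 [[-108.4  -49.9   92.7]
 [-100.3  -37.2  108.4]
 [ -93.1  -26.5  110.4]]
```

View pics/w13.png

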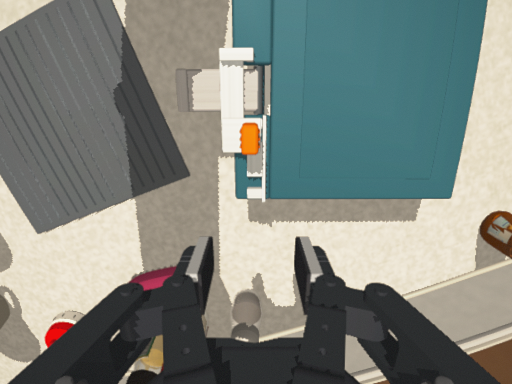

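The bolt lies across the paddle. The tab (250,138) is back at its locked place with its top at 110 mm, so it has dropped. Handing in.

```bash
python3 -c "
from workcell import r
print(r.finish_job())"
```

```text
the job is handed in; nothing more can be done
None
```

I handed the job in; no verdict came back. The last measurements show both grids (the only inserts present) level in the square pockets, the lid latched, and the child lock back over the paddle with its tab down.

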